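# Pack the interlocking snack tubs and feel the tray's middle gap

## Robot

A 6-joint arm with a two-finger parallel gripper is mounted at the origin on the work surface; the furniture and walls round the work are solid. World frame = base frame: x ahead of the robot, y to its left, z up, the work surface at z = 0. Lengths are in m, angles in rad, forces in N, time in s.
With the tool pointing down it reaches from about 0.35 to 0.85 m from the base axis. Payload 8.1 kg.
Tool frame: the origin (TCP) lies between the finger pads; the fingertips stand 14 mm ahead of it and the grasp point (between the pads) lies 5 mm behind it (tip_extent is the distance from the TCP to the fingertips, in m); z points along the fingers, y is the line along which they close (so a half turn about z gives the same grasp; the last joint's range is limited). The gripper opens to 93 mm and grips with 3 to 60 N. Pads are 15 mm wide; open, the fingers measure 128 mm over their backs; the gripper's body (75 mm by 188 mm) begins 65 mm behind the grasp point.
Start: joints at [1.064, 0.13, 1.488, -0, 1.523, -0.085], TCP at [0.246, 0.547, 0.198] pointing down, gripper open.
Joint ranges: [-2.96, 2.96], [-0.89, 2.26], [0.02, 2.5], [-1.34, 4.48], [0, 2.73], [-2.66, 2.66]. Speed limits (rad/s): [2.39, 2.39, 2.79, 3.14, 3.14, 3.14].

## Interface

Orientations are given as a unit quaternion [w, x, y, z].
In Python, from station import * gives the robot as it stands.
- The arm moves only by the shell command python3 -m jog 'ROWS' [FORCE]. ROWS is JSON, a list that holds one entry, the list of rows, each a list of 7 numbers: the gripper command: -1 is shut, 1 is fully open, values between are in proportion, then the shift along the tool's x, y, z in cm, then the turn, a rotation vector about the tool's x, y, z in degrees. In form: [[[hand, tx, ty, tz, rx, ry, rz], ...]]. A call has exactly 5 rows; each row is the pose to reach, as a shift and turn from the pose commanded when the call began, along the tool's axes at that moment; what a row does not reach only later rows make up. A row lasts 1/10 s, in which the tool goes at most 50 mm and 8.59 degrees, less where a joint would pass 70% of its speed; a pose out of reach is approached as far as the arm can. A call with a gripper value outside its range is refused whole. The fingers move at their own pace and stop on an object; FORCE is the grip in N (left out, the last holds). Time passes only in rows, so rows that repeat a pose let the fingers close, or fill a call up. It gives the time, the measured TCP pose, the force, the opening and the grip force at its end, in the units of the state.
- observe(): the state, without advancing time (a new reading comes with each control period).
- grab_frame(name): name is "scene" or "top"; returns the picture (480x640x3 uint8, blue, green, red); there is no depth.
- camera_info(name): a dict with "intrinsics" (3x3 intrinsics, pixels), "D" ([k1, k2, p1, p2, k3] as OpenCV has them; the pictures are not rectified), "rvec" (rotation vector, rad) and "tvec" (3), from world to camera coordinates, as OpenCV has them. Camera axes: x right, y down, z forward; pixel columns grow to the right and rows downward; lengths in m; the calibration is good to about 2 mm. A picture is of the moment at which its call begins. camera_info takes no time and is no camera call.
- close_job(): hands the job in; it is judged then, once.
The state is a dict: "time": time; "joint_positions": joint angles; "dq": joint speeds; "effort": joint torques, N m; "position": TCP position; "orientation": TCP orientation; "wrist_force": force on the tool from outside, world axes, zero at the start; "moment": the same for the moment, N m; "finger_gap": opening from 0.0 (shut) to 1.0 (fully open); "gripper_force": force on a finger pad.
Only numpy, scipy, OpenCV 4.12 (cv2) and the standard library are available. Lean on these libraries where they do the work, as an engineer would, in place of code of your own. Each camera call takes 0.05 s, during which the arm holds its last target. There are 200 camera calls.

## Task

Fit every snack tub that is on the worktop into its own place in the white lunch tray, the right way round and fully down on the tray's floor; places whose tubs are not there stay empty. Then take the dough scraper from its wooden stand and, as a feeler, slide its blade low between the grey rails from the tray's open end right along the middle gap to the far wall, so that we know that nothing sticks out into it, and stand the scraper back in its stand. Leave the mug, the salt shaker and the spice jar where they are.

Things in the scene. Friction and masses are not known exactly. Their poses are not given: they have to be found in the camera images.
- tray: Fixed white lunch tray 166 (x) by 129 (y) mm, floor 4 mm thick, walls 5 mm thick, 26 mm tall. Origin under its centre, z up. Two rows 156 x 52 mm hold two tubs each: yellow (-x end) and blue on the +y side, green (-x end) and red on the -y side, as the floor's colours show. Wall ribs fit the tubs' notches; 2 mm clearance a side, so a tub fits only its own place, one way round.
- gap_mouth (a point): Open -x end of the tray's middle gap, on the tray floor (4 mm up) in a 15 mm wide slit of the end wall, tray x = -78 mm, y = 0. The gap is straight along the tray's x, 9 mm wide, between two grey rails 3 mm thick with tops 16 mm up.
- gap_end (a point): Closed +x end of the middle gap: on the gap's floor at the inner face of the far wall, tray x = 78 mm, y = 0.
- tub_yellow: Snack tub, may be absent: stepped block 28 mm tall, yellow lid, on it a yellow grip bar 30 mm long (x), 12 thick (y), top 56 mm above the underside. Origin: on the underside below the bar's middle; z up. Outline in its frame (mm): x -39 to 53, y 2 to 24 joined to x -39 to 17, y -24 to 2; in its +y edge a notch 22 wide, 14 deep at x = 37 for the tray's rib. 0.12 kg.
- seat_yellow (a point): Point on the tray's floor where the origin of the yellow tub lies when it is home; its x, y axes then match the tray's.
- tub_blue: Snack tub, may be absent: stepped block 28 mm tall, blue lid, on it a blue grip bar 30 mm long (x), 12 thick (y), top 56 mm above the underside. Origin: on the underside below the bar's middle; z up. Outline in its frame (mm): x -17 to 39, y -2 to 24 joined to x -53 to 39, y -24 to -2; in its +y edge a notch 22 wide, 8 deep at x = 9 for the tray's rib. 0.12 kg.
- seat_blue (a point): Point on the tray's floor where the origin of the blue tub lies when it is home; its x, y axes then match the tray's.
- tub_green: Snack tub, may be absent: stepped block 28 mm tall, green lid, on it a green grip bar 30 mm long (x), 12 thick (y), top 56 mm above the underside. Origin: on the underside below the bar's middle; z up. Outline in its frame (mm): x -41 to 27, y -24 to 2 joined to x -41 to 51, y 2 to 24; in its -y edge a notch 30 wide, 8 deep at x = 5 for the tray's rib. 0.12 kg.
- seat_green (a point): Point on the tray's floor where the origin of the green tub lies when it is home; its x, y axes then match the tray's.
- tub_red: Snack tub, may be absent: stepped block 28 mm tall, red lid, on it a red grip bar 30 mm long (x), 12 thick (y), top 56 mm above the underside. Origin: on the underside below the bar's middle; z up. Outline in its frame (mm): x -46 to 34, y -24 to -2 joined to x -22 to 34, y -2 to 24; in its -y edge a notch 30 wide, 6 deep at x = -24 for the tray's rib. 0.12 kg.
- seat_red (a point): Point on the tray's floor where the origin of the red tub lies when it is home; its x, y axes then match the tray's.
- scraper: Dough scraper, upright in its stand: steel blade 90 mm long (x), 4 thick (y), 63 tall; black handle along its top edge, 90 mm long, 14 thick, from 62 to 84 mm above the lower edge. Both ends alike. Origin: middle of the blade's lower edge, z up. 0.12 kg. With its lower edge 6 mm above the worktop, its handle clears the bars of tubs that are home.
- stand: Fixed wooden stand of the scraper, 112 mm (x) by 44 mm (y), 36 mm tall, with a slot along x 98 mm long and 10 mm wide whose floor is 6 mm up. Origin: under its centre. A tall fixed pot of utensils stands 0.2 m to its left (about x 0.6, y 0.53 m of the world): keep clear of it. The scraper's origin is at x = 0, y = 0, z = 6 mm of the stand when it is back.
- mug: Green mug, bystander, 90 mm across, 92 mm tall; origin at the centre of its underside.
- salt_shaker: Salt shaker, bystander, 44 mm across, 90 mm tall; origin at the centre of its underside.
- spice_jar: Spice jar with a red cap, bystander, 45 mm across, 106 mm tall; origin at the centre of its underside.
Not all that is in view belongs to the job. Of the things like the scraper, leave any that is purple; of the rest the smaller one is meant.

How it is judged:
By the outcome, as a careful person would: the job done as asked, in the order asked, and still so for the second after the job is handed in, with the robot touching nothing.
Of tub_yellow, tub_blue, tub_green, tub_red only 3 to 4 are there at a start; the rules pass over those that are not, and their reading is None.
At some moment in a run one of tub_yellow, tub_blue, tub_green, tub_red may be knocked a few centimetres aside while the robot is not near it.
It also fails if it takes over 200 s, if anything falls off the work surface, if the arm or the gripper's body presses on something with over 40 N, if the wrist force passes 120 N, or if a joint passes its speed limit or range.

## Working session

There is one attempt and no reset: what is moved stays moved. The work goes in short steps, Python scripts to look and compute and a shell command to move; the robot and the scene stay as the last step left them, time stands still between calls to the robot, and variables do not carry over. Pictures are saved under pics/ and viewed, at most 14 in all, crops included, and the job is handed in when it is done.

```bash
ls; mkdir -p pics; python3 - <<'E'
from station import *
import cv2
for n in("scene","top"):
    cv2.imwrite(f"pics/{n}0.png",grab_frame(n)); c=camera_info(n); print(n,c)
s=observe();print(s['position'],s['orientation'],s['time'])
E
```

```text
pics
scene {'intrinsics': array([[548.61768159,   0.        , 324.653685  ],
       [  0.        , 548.61768159, 245.45454681],
       [  0.        ,   0.        ,   1.        ]]), 'D': array([-0.16099927,  0.        ,  0.        ,  0.        ,  0.        ]), 'rvec': array([ 0.42938609,  2.50576481, -1.53068851]), 'tvec': array([ 0.44922503, -0.03339821,  1.64942769])}
top {'intrinsics': array([[477.75031309,   0.        , 322.67473628],
       [  0.        , 477.75031309, 236.7721572 ],
       [  0.        ,   0.        ,   1.        ]]), 'D': array([-0.05079629,  0.        ,  0.        ,  0.        ,  0.        ]), 'rvec': array([ 2.15621834, -2.20724293,  0.0903983 ]), 'tvec': array([0.0021535 , 0.4766323 , 1.26996012])}
[0.24535853 0.54697046 0.19731299] [-2.25106808e-04  2.09324285e-01  9.77845957e-01 -7.59970796e-04] 0.1
```

View pics/top0.png

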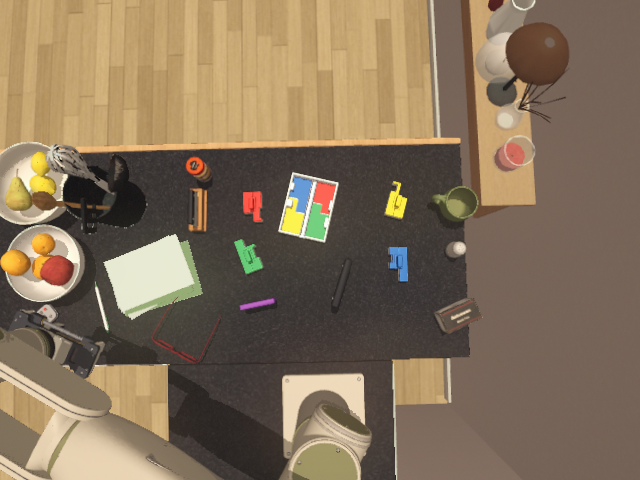

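View pics/scene0.png

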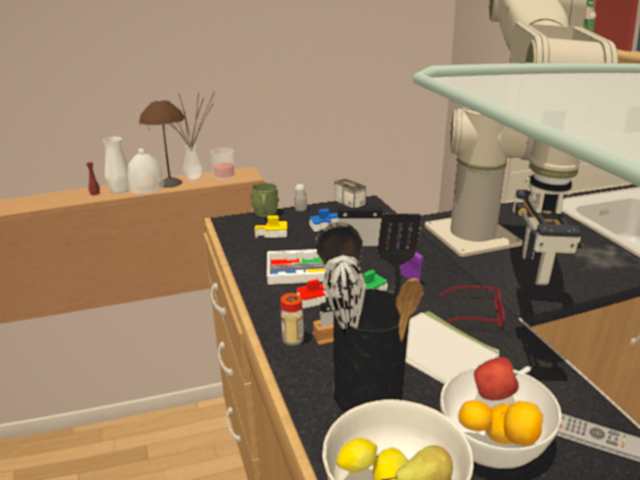

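Both views: four tubs present (top view px: red 253,207; green 248,256; yellow 396,200; blue 399,264), tray at (308,208), stand with a scraper at (198,210). Scraper-like things: the one in the stand (198,210), a purple one (257,305), and a long black one (341,283). I'll confirm in enlarged crops.

```bash
python3 - <<'E'
import cv2
im=cv2.imread("pics/top0.png")
c=im[145:320,175:415]
cv2.imwrite("pics/c1.png",cv2.resize(c,None,fx=3.3,fy=3.3,interpolation=cv2.INTER_CUBIC))
E
```

```text
(no output)
```

View pics/c1.png

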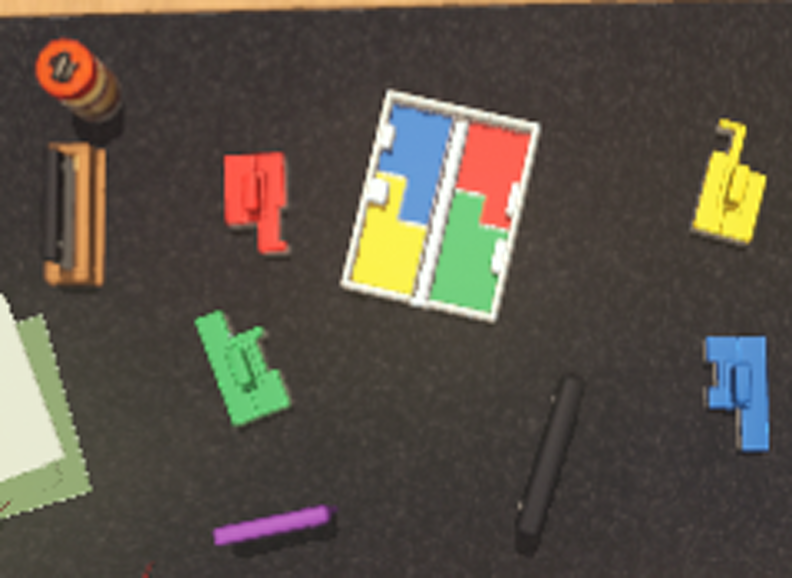

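The crop confirms it: the stand holds a scraper with a handle about 36 px (≈90 mm) long at (198,210). The other black one, at (341,283), is about 53 px (≈130 mm), and the remaining one is purple. So the one in the stand is the one meant. The tray's +x points up in the image, its open end is at the bottom, and its +y side is on the left. Next I fit the poses with silhouettes.

```bash
cat > h.py <<'E'
import numpy as np, cv2
from scipy.optimize import minimize
from scipy.spatial.transform import Rotation as R
S=6
def rect(x0,x1,y0,y1,z0,z1): return np.array([[x,y,z] for x in(x0,x1) for y in(y0,y1) for z in(z0,z1)])/1000.
BAR=rect(-15,15,-6,6,28,56)
# pieces as boxes around notch
T={'yellow':[(-39,17,-24,2),(-39,53,2,10),(-39,26,2,24),(48,53,2,24)],
 'blue':[(-17,39,-2,16),(-17,-2,-2,24),(20,39,-2,24),(-53,39,-24,-2)],
 'green':[(-41,27,-16,2),(-41,-10,-24,2),(20,27,-24,2),(-41,51,2,24)],
 'red':[(-46,34,-18,-2),(-46,-39,-24,-2),(-9,34,-24,-2),(-22,34,-2,24)]}
HUE={'yellow':(22,36),'blue':(98,120),'green':(50,85),'red':(0,8)}
def parts(n):
    if n=='tray': return [rect(-83,83,-64.5,64.5,0,26)],[]
    if n=='stand': return [rect(-56,56,-22,22,0,36)],[rect(-45,45,-7,7,68,90),rect(-45,45,-2,2,6,68)]
    return [rect(*b,0,28) for b in T[n]]+[BAR],[]
def proj(P,ci): return cv2.projectPoints(np.asarray(P,float).reshape(-1,1,3),ci['rvec'],ci['tvec'],ci['intrinsics'],ci['D'])[0].reshape(-1,2)
def world(P,p,z=0):
    c,s=np.cos(p[2]),np.sin(p[2]); return np.c_[P[:,0]*c-P[:,1]*s+p[0],P[:,0]*s+P[:,1]*c+p[1],P[:,2]+z]
def render(n,p,ci,box,z=0):
    x0,y0,x1,y1=box; M=np.zeros(((y1-y0)*S,(x1-x0)*S),np.uint8)
    for k,ps in enumerate(parts(n)):
        for P in ps:
            u=(proj(world(P,p,z),ci)-[x0-.5,y0-.5])*S-.5
            cv2.fillConvexPoly(M,np.round(cv2.convexHull(u.astype(np.float32))*16).astype(np.int32),0 if k else 255,shift=4)
    return cv2.GaussianBlur(cv2.resize(M,(x1-x0,y1-y0),interpolation=cv2.INTER_AREA).astype(np.float32)/255,(0,0),.5)
def mask(n,im):
    h=cv2.cvtColor(im,cv2.COLOR_BGR2HSV).astype(int); f=im.astype(float); ch=f.max(2)-f.min(2)
    if n=='tray': return np.clip((f.max(2)-55)/90,0,1)
    if n=='stand': return np.clip(ch/50,0,1)*((h[...,0]<22))
    a,b=HUE[n]; hh=h[...,0]; m=(hh>=a-6)&(hh<=b+6)
    if n=='red': m|=hh>172
    return np.clip(ch/90,0,1)*m
def fit(n,im,ci,uv,yaw0s,z=0,half=36,p0=None):
    u,v=map(int,uv); box=(u-half,v-half,u+half,v+half); m=mask(n,im)[box[1]:box[3],box[0]:box[2]].astype(np.float32)
    if p0 is None:
        g=minimize(lambda q:((proj([[q[0],q[1],.02]],ci)[0]-uv)**2).sum(),[.5,0],method='Nelder-Mead').x
    best=None
    for y in yaw0s:
        st=np.array([*g,y]) if p0 is None else np.array(p0)
        f=lambda q:float(((render(n,q,ci,box,z)-m)**2).sum())
        r=minimize(f,st,method='Nelder-Mead',options=dict(initial_simplex=st+np.array([[0,0,0],[.012,0,0],[0,.012,0],[0,0,.25]]),xatol=1e-5,fatol=1e-3,maxiter=300))
        if best is None or r.fun<best.fun: best=r
    return best.x,best.fun,float(m.sum())
UV=dict(red=(253,207),green=(248,256),yellow=(396,200),blue=(399,264),tray=(308,208),stand=(199,210))
E
cat > loc.py <<'E'
from h import *
def loc(im,ci,names,UV=UV,tag=None):
    out={}
    big=cv2.resize(im,None,fx=4,fy=4,interpolation=cv2.INTER_CUBIC)
    for n in names:
        ys=[0,-.25] if n in('tray','stand') else np.arange(-np.pi,np.pi,.6)
        p,e,s=fit(n,im,ci,UV[n],ys,half=40 if n=='tray' else 28 if n=='stand' else 26)
        out[n]=p; print(n,np.round(p[:2]*1000,1),round(np.degrees(p[2]),1),'err',round(e,1),'of',round(s))
        for P in parts(n)[0]+parts(n)[1]:
            u=(proj(world(P,p),ci)+.5)*4-.5; cv2.polylines(big,[np.round(cv2.convexHull(u.astype(np.float32))).astype(int)],True,(255,0,255),1)
    if tag: cv2.imwrite(tag,big[580:1180,720:1700][:, :])
    return out
E
python3 - <<'E'
from loc import *; from station import camera_info
import pickle
im=cv2.imread("pics/top0.png"); o=loc(im,camera_info("top"),list(UV),tag="pics/f.png")
pickle.dump(o,open('p.pkl','wb'))
f=cv2.imread("pics/f.png"); cv2.imwrite("pics/f2.png",cv2.resize(f,(800,490),interpolation=cv2.INTER_AREA))
E
```

```text
red [570.7 181.1] 1.1 err 41.7 of 769
green [429.2 192. ] 19.6 err 14.4 of 513
yellow [ 567.4 -213. ] -16.3 err 10.8 of 551
blue [ 405.3 -210.7] -1.2 err 31.4 of 476
tray [558.9  28.1] -14.3 err 139.3 of 3630
stand [558.9 333.7] -0.0 err 177.5 of 1025
```

View pics/f2.png

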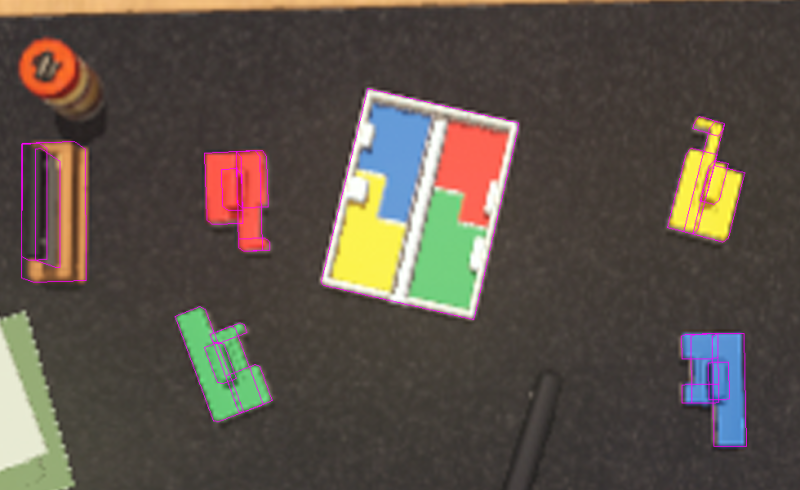

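The fits lie on the tubs and tray well. The stand fit is disturbed by the jar, so I refit it with the jar masked out.

```bash
python3 - <<'E'
from loc import *; from station import camera_info
import pickle,h,loc
ci=camera_info("top"); im=cv2.imread("pics/top0.png"); im2=im.copy(); im2[:187]=30; im2[:,:185]=30
# tray-row colour removed for red
o=pickle.load(open('p.pkl','rb'))
im3=im.copy(); im3[:,275:330]=30
o.update(loc.loc(im3,ci,['red','green'])); o.update(loc.loc(im2,ci,['stand'],tag='pics/g.png'))
pickle.dump(o,open('p.pkl','wb'))
g=cv2.resize(im[175:245,165:285],None,fx=6,fy=6,interpolation=cv2.INTER_CUBIC)
for n in('stand','red'):
  for P in parts(n)[0]+parts(n)[1]:
    u=(proj(world(P,o[n]),ci)-[165,175]+.5)*6-.5; cv2.polylines(g,[np.round(cv2.convexHull(u.astype(np.float32))).astype(int)],True,(255,0,255),1)
cv2.imwrite('pics/g.png',g)
E
```

```text
red [570.7 181.1] 1.1 err 37.0 of 739
green [429.2 192. ] 19.6 err 14.4 of 513
stand [558.8 333.3] -0.2 err 148.0 of 859
```

View pics/g.png

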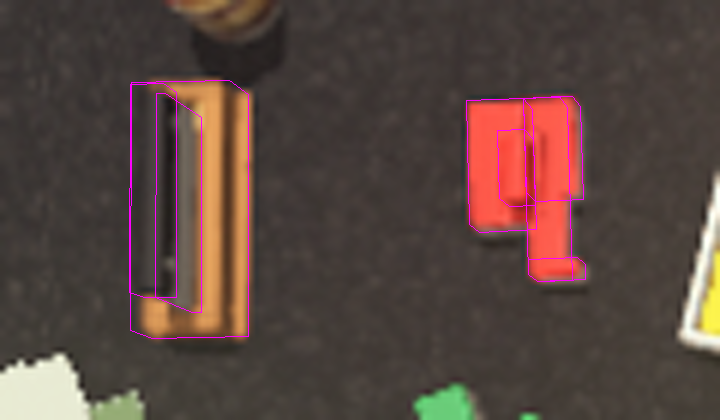

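```bash
python3 - <<'E'
import cv2,numpy as np
from station import *
f=np.mean([grab_frame("top").astype(float) for _ in range(4)],0)/255
g=cv2.resize(f[180:240,175:220]**.45,None,fx=10,fy=10,interpolation=cv2.INTER_NEAREST)
cv2.imwrite('pics/h.png',(g*255).astype(np.uint8))
E
```

```text
(no output)
```

View pics/h.png

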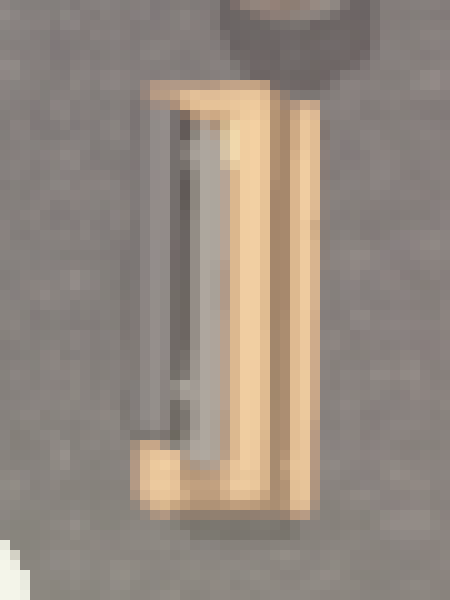

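The enlarged crop shows the stand with its top from px 188.5 to about 204 and its lit right side to about 207, and the handle from about 186 to 194. I put the stand centre at about y = 0.332, x = 0.559, which is good enough because the gripper centres on the handle. Next a planning helper. I also triangulate the spatula, which leans towards the stand.

```bash
cat > plan.py <<'E'
import sys,pickle,numpy as np
from scipy.spatial.transform import Rotation as R
from station import observe
o=pickle.load(open('p.pkl','rb'))
SEAT=dict(yellow=(-37,33.5),blue=(37,33.5),green=(-35,-33.5),red=(42,-33.5))
def home(n,d=(0,0)):
    t=o['tray'];a=t[2];x,y=np.array(SEAT[n])/1e3
    return t[0]+x*np.cos(a)-y*np.sin(a)+d[0],t[1]+x*np.sin(a)+y*np.cos(a)+d[1],np.degrees(a)
def pose():
    s=observe();q=s['orientation'];return np.array(s['position']),R.from_quat([*q[1:],q[0]]),s
def plan(wps):
    """wps: (x,y,z,yaw of the object) in m/deg; prints row numbers in cm/deg per leg"""
    p,r,s=pose()
    print('t',round(s['time'],1),'p',np.round(p*1e3,1),'gap mm',round(93*s['finger_gap'],1),'F',np.round(s['wrist_force'],1))
    for w in wps:
        a=np.radians(w[3]+90); y=np.array([np.cos(a),np.sin(a),0]); 
        if y@r.as_matrix()[:,1]<0:y=-y
        z=np.array([0,0,-1.]);t=R.from_matrix(np.c_[np.cross(y,z),y,z]); q=np.array(w[:3])
        print(np.round(r.inv().apply(q-p)*100,2),np.round(np.degrees((r.inv()*t).as_rotvec()),1),' ->',np.round(q*1e3,1),w[3]); p,r=q,t
E
python3 - <<'E'
from plan import *; from h import *; from station import camera_info
from scipy.optimize import least_squares
a=camera_info("top");b=camera_info("scene")
def tri(u,v): return least_squares(lambda X:np.r_[proj([X],a)[0]-u,proj([X],b)[0]-v],[.6,.45,.25])
for u,v in(((120,170),(400,232)),):
    r=tri(u,v);print(np.round(r.x,3),r.cost)
for n in SEAT: print(n,np.round(home(n),4))
x,y,t=o['red'];t=np.degrees(t)
plan([(x,y,.15,t),(x,y,.047,t),(x,y,.15,t),(.35,.45,.2,t)])
E
```

```text
[0.544 0.451 0.302] 900.455873450968
yellow [  0.5314   0.0698 -14.3192]
blue [  0.6031   0.0515 -14.3192]
green [ 5.16700e-01  4.30000e-03 -1.43192e+01]
red [  0.5914  -0.0147 -14.3192]
t 0.3 p [245.5 547.3 197.9] gap mm 93.0 F [-0.  -0.3 -0.8]
[-44.66 -20.09   4.8 ] [ -0.   -0.  -25.3]  -> [570.7 181.1 150. ] 1.103185406118473
[ 0.   0.  10.3] [0. 0. 0.]  -> [570.7 181.1  47. ] 1.103185406118473
[  0.    0.  -10.3] [0. 0. 0.]  -> [570.7 181.1 150. ] 1.103185406118473
[21.55 27.31 -5.  ] [0. 0. 0.]  -> [350. 450. 200.] 1.103185406118473
```

```bash
python3 -m jog '[[[1,-3,-1.3,0,0,0,0],[1,-6,-2.7,0,0,0,0],[1,-9,-4,0,0,0,0],[1,-12,-5.4,0,0,0,0],[1,-15,-6.7,0,0,0,0]]]' 30
python3 -m jog '[[[1,-3,-1.3,0,0,0,0],[1,-6,-2.7,0,0,0,0],[1,-9,-4,0,0,0,0],[1,-12,-5.4,0,0,0,0],[1,-15,-6.7,0,0,0,0]]]'
python3 -m jog '[[[1,-4,-1.8,1,0,0,-5],[1,-7,-3.2,2,0,0,-10],[1,-10,-4.6,3,0,0,-15],[1,-13,-6,4,0,0,-20],[1,-14.66,-6.69,4.8,0,0,-25.3]]]'
python3 - <<'E'
from plan import *
x,y,t=o['red'];t=np.degrees(t)
plan([(x,y,.047,t)])
E
```

```text
time: 0.8
position: [0.3557, 0.4238, 0.1982]
orientation: [0.0, 0.209, 0.978, 0.0]
wrist_force: [-0.8, -0.1, 0.5]
finger_gap: 0.997
gripper_force: 0.0
time: 1.3
position: [0.4652, 0.3012, 0.1983]
orientation: [0.0, 0.209, 0.978, 0.0]
wrist_force: [0.3, 0.9, -0.6]
finger_gap: 0.998
gripper_force: 0.0
time: 1.8
position: [0.572, 0.1789, 0.1495]
orientation: [-0.0, -0.011, 1.0, -0.0]
wrist_force: [-0.7, 0.6, 0.4]
finger_gap: 1.0
gripper_force: 0.0
t 1.8 p [572.  178.9 149.5] gap mm 93.0 F [-0.7  0.6  0.4]
[ 0.12  0.23 10.24] [-0.  -0.   0.1]  -> [570.7 181.1  47. ] 1.103185406118473
```

```bash
python3 -m jog '[[[1,0,0,2,0,0,0],[1,0,0,4,0,0,0],[1,0,0,6,0,0,0],[1,0,0,6,0,0,0],[1,0,0,6,0,0,0]]]'
python3 - <<'E'
from plan import *
x,y,t=o['red'];t=np.degrees(t)
plan([(x,y,.047,t)])
E
```

```text
time: 2.3
position: [0.5705, 0.1813, 0.0902]
orientation: [-0.0, -0.01, 1.0, -0.0]
wrist_force: [-0.2, 0.3, 0.1]
finger_gap: 1.003
gripper_force: 0.0
t 2.3 p [570.5 181.3  90.2] gap mm 93.3 F [-0.2  0.3  0.1]
[-0.02 -0.01  4.32] [-0.  -0.1  0. ]  -> [570.7 181.1  47. ] 1.103185406118473
```

Settled readings agree with the commands to within 0.2 mm. Now a squeeze, release and retreat, to check camera against arm.

```bash
python3 -m jog '[[[1,0,0,2,0,0,0],[1,0,0,4,0,0,0],[1,0,0,4.3,0,0,0],[1,0,0,4.3,0,0,0],[-1,0,0,4.3,0,0,0]]]' 15
python3 -m jog '[[[-1,0,0,0,0,0,0],[-1,0,0,0,0,0,0],[-1,0,0,0,0,0,0],[-1,0,0,0,0,0,0],[-1,0,0,0,0,0,0]]]'
python3 -m jog '[[[-0.3,0,0,0,0,0,0],[-0.3,0,0,0,0,0,0],[-0.3,0,0,-3,0,0,0],[-0.3,0,0,-7,0,0,0],[-0.3,0,0,-10,0,0,0]]]'
python3 -m jog '[[[1,3,4,-1,0,0,0],[1,7,8,-2,0,0,0],[1,11,12,-3,0,0,0],[1,14,15,-3,0,0,0],[1,17,18,-3,0,0,0]]]'
python3 -m jog '[[[1,2,3,0,0,0,0],[1,4,5,0,0,0,0],[1,4,7,0,0,0,0],[1,4,8,0,0,0,0],[1,4,8,0,0,0,0]]]'
python3 - <<'E'
from plan import *; from station import *; import loc,h,cv2
im=np.mean([grab_frame("top").astype(float) for _ in range(3)],0).round().astype(np.uint8); cv2.imwrite('pics/top1.png',im)
im3=im.copy(); im3[:,275:330]=30
loc.loc(im3,camera_info("top"),['red','green'],); loc.loc(im,camera_info("top"),['yellow','blue','tray'])
E
```

```text
time: 2.8
position: [0.572, 0.1816, 0.0491]
orientation: [0.001, -0.01, 1.0, 0.0]
wrist_force: [0.6, 0.2, -0.9]
finger_gap: 0.952
gripper_force: 0.0
time: 3.3
position: [0.5708, 0.1813, 0.0473]
orientation: [0.0, -0.01, 1.0, -0.0]
wrist_force: [-0.7, 0.3, 0.3]
finger_gap: 0.535
gripper_force: 0.0
time: 3.8
position: [0.5711, 0.1814, 0.1493]
orientation: [0.0, -0.01, 1.0, 0.0]
wrist_force: [1.1, -0.4, 0.5]
finger_gap: 0.351
gripper_force: 0.0
time: 4.3
position: [0.3965, 0.3588, 0.1781]
orientation: [0.001, -0.01, 1.0, 0.001]
wrist_force: [-0.0, 0.1, 0.1]
finger_gap: 0.732
gripper_force: 0.0
time: 4.8
position: [0.3561, 0.4374, 0.1771]
orientation: [-0.0, -0.01, 1.0, -0.0]
wrist_force: [0.3, 0.6, 0.6]
finger_gap: 1.003
gripper_force: 0.0
red [570.7 181.2] 1.1 err 36.4 of 737
green [429.2 192. ] 19.6 err 14.4 of 513
yellow [ 567.3 -212.9] -16.0 err 9.6 of 539
blue [ 405.3 -210.7] -1.2 err 31.5 of 476
tray [558.9  28.1] -14.3 err 128.6 of 3599
```

The fingers need about 1.2 s to close, so the squeeze never touched the tub. I repeat it with time to close.

```bash
python3 -m jog '[[[-0.3,-4,-5,0,0,0,0],[-0.3,-7,-9,0,0,0,0],[-0.3,-10,-13,0,0,0,0],[-0.3,-13,-16,0,0,0,0],[-0.3,-16,-19,0,0,0,0]]]'
python3 -m jog '[[[-0.3,-2,-3,0,0,0,0],[-0.3,-4,-5,0,0,0,0],[-0.3,-5,-7,1,0,0,0],[-0.3,-5,-7,3,0,0,0],[-0.3,-5,-7,3,0,0,0]]]'
python3 -m jog '[[[-0.3,0,0,3,0,0,0],[-0.3,0,0,6,0,0,0],[-0.3,0,0,8.5,0,0,0],[-0.3,0,0,10,0,0,0],[-1,0,0,10,0,0,0]]]'
python3 -m jog '[[[-1,0,0,0,0,0,0],[-1,0,0,0,0,0,0],[-1,0,0,0,0,0,0],[-1,0,0,0,0,0,0],[-1,0,0,0,0,0,0]]]'
python3 -c "
from plan import *
plan([])"
python3 -m jog '[[[-0.4,0,0,0,0,0,0],[-0.4,0,0,0,0,0,0],[-0.4,0,0,0,0,0,0],[-0.4,0,0,-4,0,0,0],[-0.4,0,0,-8,0,0,0]]]'
python3 -m jog '[[[-0.4,3,3,-1,0,0,0],[-0.4,7,7,-2,0,0,0],[-0.4,11,12,-3,0,0,0],[-0.4,14,15,-3,0,0,0],[-0.4,17,18,-3,0,0,0]]]'
python3 -m jog '[[[-0.4,2,3,0,0,0,0],[-0.4,4,5,0,0,0,0],[-0.4,4,7,0,0,0,0],[-0.4,4,8,0,0,0,0],[-0.4,4,8,0,0,0,0]]]'
python3 - <<'E'
from plan import *; from station import *; import loc,h,cv2
im=np.mean([grab_frame("top").astype(float) for _ in range(3)],0).round().astype(np.uint8); cv2.imwrite('pics/top2.png',im)
im3=im.copy(); im3[:,275:330]=30
loc.loc(im3,camera_info("top"),['red','green'],);plan([])
E
```

```text
time: 5.45
position: [0.5211, 0.2469, 0.1775]
orientation: [0.0, -0.009, 1.0, -0.0]
wrist_force: [0.4, 1.1, -0.2]
finger_gap: 0.619
gripper_force: 0.0
time: 5.95
position: [0.5697, 0.1785, 0.1441]
orientation: [-0.003, -0.008, 1.0, -0.001]
wrist_force: [-0.2, 1.0, -0.7]
finger_gap: 0.355
gripper_force: 0.0
time: 6.45
position: [0.5693, 0.1805, 0.0452]
orientation: [-0.002, -0.01, 1.0, -0.0]
wrist_force: [-0.4, 0.0, 0.2]
finger_gap: 0.303
gripper_force: 0.0
time: 6.95
position: [0.5716, 0.1811, 0.0479]
orientation: [0.0, -0.01, 1.0, 0.0]
wrist_force: [-0.5, -0.3, -1.3]
finger_gap: -0.001
gripper_force: 0.0
t 7.0 p [571.6 181.1  47.9] gap mm -0.1 F [-0.5 -0.3 -1.3]
time: 7.45
position: [0.5695, 0.1805, 0.1262]
orientation: [-0.002, -0.01, 1.0, -0.0]
wrist_force: [1.0, 0.7, 0.4]
finger_gap: 0.299
gripper_force: 0.0
time: 7.95
position: [0.4015, 0.3542, 0.158]
orientation: [0.001, -0.01, 1.0, 0.0]
wrist_force: [0.9, 1.0, -0.3]
finger_gap: 0.303
gripper_force: 0.0
time: 8.45
position: [0.3609, 0.4327, 0.157]
orientation: [-0.0, -0.01, 1.0, -0.0]
wrist_force: [1.0, -0.5, -0.6]
finger_gap: 0.298
gripper_force: 0.0
red [570.7 181.1] 1.0 err 37.1 of 741
green [429.2 192. ] 19.6 err 14.3 of 513
t 8.6 p [361.5 431.1 156.9] gap mm 28.2 F [ 0.5 -0.2  0.8]
```

The fingers shut on nothing (gap 0), so something is inconsistent. I check by viewing the scene with the TCP projected.

```bash
python3 - <<'E'
from plan import *; from station import *; from h import *
im=cv2.imread('pics/top2.png');ci=camera_info("top")
p,r,s=pose()
g=im.copy()
for q,c in((p,(0,255,0)),(p+[0,0,-.014],(255,0,255)),([0,0,0],(0,0,255)),([.5707,.1811,.056],(255,255,0))):
    u=proj([q],ci)[0];print(np.round(u,1));cv2.circle(g,tuple(int(round(v)) for v in u),2,c,-1)
cv2.imwrite('pics/i.png',cv2.resize(g[130:480,0:420],None,fx=1.7,fy=1.7,interpolation=cv2.INTER_CUBIC))
E
```

```text
[141.1 284.1]
[143.3 284. ]
[323.5 414.8]
[249.9 201.8]
```

View pics/i.png

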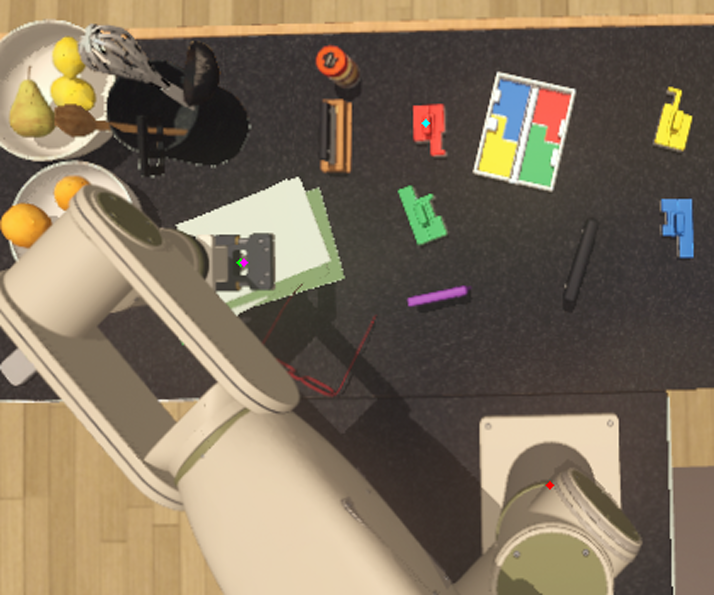

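```bash
python3 - <<'E'
from plan import *; from station import *; from h import *
im=cv2.imread('pics/top2.png').astype(float)/255;ci=camera_info("top");p,r,s=pose()
Rm=r.as_matrix()
def crop(x0,y0,w,h,k,pts):
    g=cv2.resize(im[y0:y0+h,x0:x0+w]**.6,None,fx=k,fy=k,interpolation=cv2.INTER_NEAREST)
    for q,c in pts:
        u=(proj([q],ci)[0]-[x0,y0]+.5)*k;cv2.circle(g,tuple(int(round(v)) for v in u),2,c,-1)
    return g
a=crop(95,250,80,60,5,[(p,(0,1,0)),(p+Rm@[0,.064,.014],(1,0,1)),(p+Rm@[0,-.064,.014],(1,0,1)),(p+Rm@[0,.094,-.07],(0,1,1)),(p+Rm@[0,-.094,-.07],(0,1,1)),(p+Rm@[0.037,0,-.07],(1,1,0))])
B=[(q,(0,0,0)) for q in world(BAR,[.5707,.1811,.018])[1::2]]
b=crop(235,185,40,30,10,B)
cv2.imwrite('pics/j.png',(np.hstack([a,b])*255).astype(np.uint8))
s1=grab_frame('scene');cv2.imwrite('pics/scene2.png',s1)
c2=camera_info('scene');print(proj([p,p+Rm@[0,0,.014]],c2),proj([[.5707,.1811,.056]],c2))
g=cv2.resize(s1[200:360,180:580],None,fx=2,fy=2,interpolation=cv2.INTER_CUBIC);cv2.imwrite('pics/k.png',g)
E
```

```text
[[447.67454526 278.73909369]
 [446.96434926 284.60895655]] [[312.39901785 279.99267964]]
```

View pics/j.png

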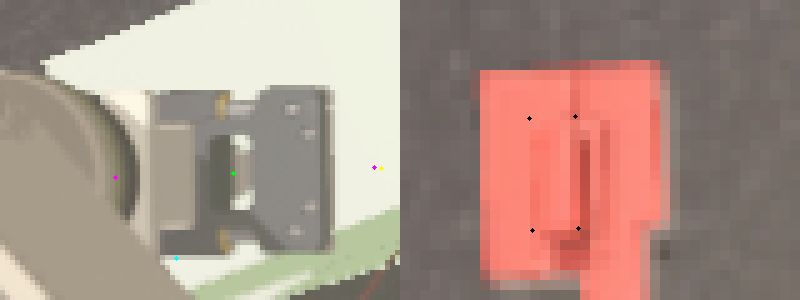

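View pics/k.png

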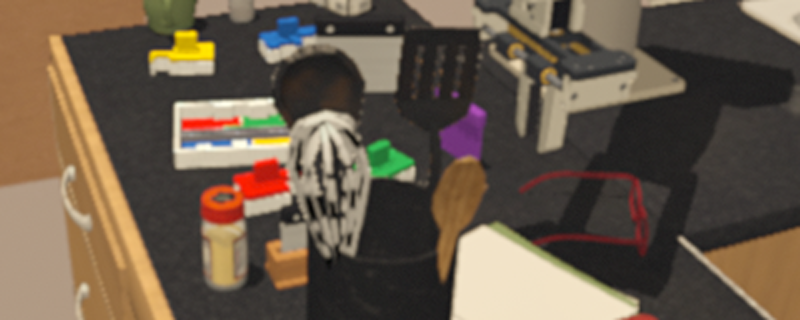

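The scene view shows the red bar at (312,281), where I predicted it, and the TCP between the finger tips, so the geometry agrees. The tubs are white below and only the lids are coloured. I go back down on red and look while gripping.

```bash
python3 -m jog '[[[-0.3,-4,-5,0,0,0,0],[-0.3,-7,-9,0,0,0,0],[-0.3,-10,-13,0,0,0,0],[-0.3,-13,-16,0,0,0,0],[-0.3,-16,-19,0,0,0,0]]]' 30
python3 -m jog '[[[-0.3,-2,-3,0,0,0,0],[-0.3,-4,-5,0,0,0,0],[-0.3,-5,-7,1,0,0,0],[-0.3,-5,-7,3,0,0,0],[-0.3,-5,-7,3,0,0,0]]]'
python3 -m jog '[[[-0.3,0,0,2,0,0,0],[-0.3,0,0,4,0,0,0],[-0.3,0,0,6,0,0,0],[-0.3,0,0,8,0,0,0],[-0.3,0,0,8,0,0,0]]]'
python3 - <<'E'
from plan import *; from station import *; from h import *
x,y,t=o['red'];plan([(x,y,.046,np.degrees(t))])
s1=grab_frame('scene');p,r,s=pose();c2=camera_info('scene');g=s1.copy()
for q in ([0,0,0],[0,.0305,.014],[0,-.0305,.014],[0,0,.014]): 
    u=proj([p+r.apply(q)],c2)[0];print(u);cv2.circle(g,tuple(int(round(v)) for v in u),1,(255,0,255),-1)
cv2.imwrite('pics/l.png',cv2.resize(g[200:340,240:400],None,fx=4,fy=4,interpolation=cv2.INTER_CUBIC))
E
```

```text
time: 9.15
position: [0.5259, 0.2423, 0.1575]
orientation: [0.0, -0.009, 1.0, 0.0]
wrist_force: [0.9, 1.1, 0.2]
finger_gap: 0.351
gripper_force: 0.0
time: 9.65
position: [0.5744, 0.1739, 0.124]
orientation: [-0.003, -0.008, 1.0, -0.001]
wrist_force: [-0.4, 0.7, -1.1]
finger_gap: 0.352
gripper_force: 0.0
time: 10.15
position: [0.5735, 0.1757, 0.0446]
orientation: [-0.003, -0.01, 1.0, -0.001]
wrist_force: [-0.7, 0.6, -0.2]
finger_gap: 0.351
gripper_force: 0.0
t 10.2 p [573.5 175.7  44.6] gap mm 32.6 F [-0.7  0.6 -0.2]
[ 0.28  0.55 -0.14] [-0.1 -0.3  0. ]  -> [570.7 181.1  46. ] 1.103185406118473
[310.17964303 282.67462715]
[314.53230955 294.01007925]
[306.18531806 281.54714438]
[310.27880907 287.66108376]
```

View pics/l.png

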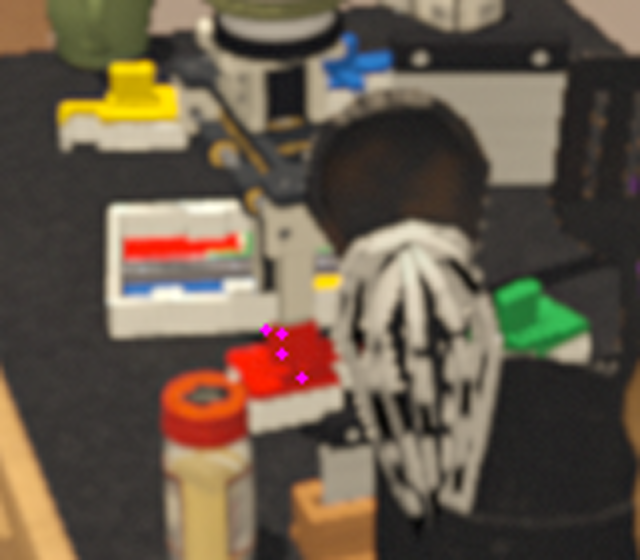

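Here the visible finger tip sits about 30 mm higher than the stated tip position (observed near scene (312,281), predicted at about (314,294)), and frame k showed the same offset. The fingers seem to be above the bar. I check what the station says about tip_extent before going lower.

```bash
python3 - <<'E'
import station
print([n for n in dir(station) if not n.startswith('_')])
for n in dir(station):
    if 'tip' in n.lower(): print(n,getattr(station,n))
s=station.observe();print({k:(v if not hasattr(v,'__len__') else None) for k,v in s.items()}); print(s['joint_positions'],s['position'],s['orientation'])
E
```

```text
['MotionError', 'camera_info', 'close_job', 'grab_frame', 'observe', 'tip_extent']
tip_extent 0.014
{'time': 10.2, 'joint_positions': None, 'dq': None, 'effort': None, 'position': None, 'orientation': None, 'wrist_force': None, 'moment': None, 'gripper_force': 0.0, 'finger_gap': 0.3514256658337049}
[ 2.11748777e-01  2.55636741e-01  1.63192408e+00  4.53107898e-05
  1.25694196e+00 -1.37893127e+00] [0.57471297 0.17593405 0.04643397] [-1.42985056e-03 -9.93465893e-03  9.99949591e-01 -2.70551184e-04]
```

```bash
python3 -m jog '[[[-0.3,0.2,0.5,0,0,0,0],[-0.3,0.2,0.5,0.3,0,0,0],[-0.3,0.2,0.5,0.6,0,0,0],[-0.3,0.2,0.5,0.8,0,0,0],[-0.3,0.2,0.5,0.8,0,0,0]]]'
```

```text
time: 10.7
position: [0.5738, 0.1811, 0.0389]
orientation: [-0.0, -0.01, 1.0, -0.0]
wrist_force: [0.3, 0.3, -0.9]
finger_gap: 0.353
gripper_force: 0.0
```

```bash
python3 -m jog '[[[-0.3,0.3,0,0.3,0,0,0],[-0.3,0.3,0,0.6,0,0,0],[-0.3,0.3,0,0.8,0,0,0],[-0.3,0.3,0,0.8,0,0,0],[-0.3,0.3,0,0.8,0,0,0]]]'
python3 - <<'E'
from plan import *; from station import *; from h import *
plan([]);s1=grab_frame('scene');p,r,s=pose();c2=camera_info('scene');g=s1.copy()
cv2.imwrite('pics/m.png',np.hstack([cv2.resize(g[230:320,270:370],None,fx=4,fy=4,interpolation=cv2.INTER_CUBIC),cv2.resize(grab_frame('top')[180:270,220:320],None,fx=4,fy=4,interpolation=cv2.INTER_CUBIC)]))
E
```

```text
time: 11.2
position: [0.571, 0.1811, 0.0311]
orientation: [-0.0, -0.01, 1.0, -0.0]
wrist_force: [-0.8, -0.3, 0.1]
finger_gap: 0.348
gripper_force: 0.0
t 11.2 p [571.  181.1  31.1] gap mm 32.4 F [-0.8 -0.3  0.1]
```

View pics/m.png

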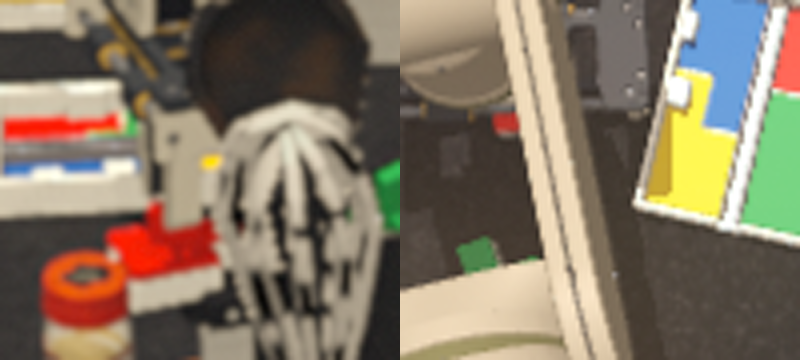

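The near finger is now in front of the bar's upper part (tip at about scene (315,286)). So the real tips are about 33 mm higher than reported. I creep down, watching force, and then close.

```bash
python3 -m jog '[[[-0.3,0,0,0.2,0,0,0],[-0.3,0,0,0.4,0,0,0],[-0.3,0,0,0.6,0,0,0],[-0.3,0,0,0.8,0,0,0],[-0.3,0,0,0.8,0,0,0]]]'
python3 -m jog '[[[-1,0,0,0,0,0,0],[-1,0,0,0,0,0,0],[-1,0,0,0,0,0,0],[-1,0,0,0,0,0,0],[-1,0,0,0,0,0,0]]]' 10
python3 -c "
from plan import *
plan([]);print(pose()[2]['gripper_force'])"
```

```text
time: 11.8
position: [0.5706, 0.181, 0.0226]
orientation: [-0.0, -0.01, 1.0, -0.0]
wrist_force: [0.3, -0.5, -0.1]
finger_gap: 0.354
gripper_force: 0.0
time: 12.3
position: [0.571, 0.1811, 0.0232]
orientation: [0.0, -0.01, 1.0, -0.0]
wrist_force: [0.5, -1.4, -0.0]
finger_gap: 0.131
gripper_force: 10.0
t 12.3 p [571.  181.1  23.2] gap mm 12.2 F [ 0.5 -1.4 -0. ]
9.983952194452286
```

Gripped: gap 12.2 mm, equal to the bar. Because pick and place heights are relative, the offset does no harm. Now I release, retreat, and refit with a lid-only model to compare camera with arm.

```bash
sed -i "s/return \[rect(\*b,0,28) for b in T\[n\]\]/return [rect(*b,LID,28) for b in T[n]]/; s/^S=6/S=6; LID=20/" h.py
python3 -m jog '[[[-0.4,0,0,0,0,0,0],[-0.4,0,0,0,0,0,0],[-0.4,0,0,0,0,0,0],[-0.4,0,0,-4,0,0,0],[-0.4,0,0,-8,0,0,0]]]' 30
python3 -m jog '[[[-0.4,3,3,-1,0,0,0],[-0.4,7,7,-2,0,0,0],[-0.4,11,12,-3,0,0,0],[-0.4,14,15,-3,0,0,0],[-0.4,17,18,-3,0,0,0]]]' 
python3 -m jog '[[[-0.4,2,3,0,0,0,0],[-0.4,4,5,0,0,0,0],[-0.4,4,7,0,0,0,0],[-0.4,4,8,0,0,0,0],[-0.4,4,8,0,0,0,0]]]'
python3 - <<'E'
from plan import *; from station import *; import loc,h,cv2
im=np.mean([grab_frame("top").astype(float) for _ in range(3)],0).round().astype(np.uint8); cv2.imwrite('pics/top3.png',im)
for L in(20,14,24):
  h.LID=L;print(L)
  for f in('top2','top3'):
    im=cv2.imread(f'pics/{f}.png');im3=im.copy(); im3[:,275:330]=30
    loc.loc(im3,camera_info("top"),['red']+(['green','blue','yellow'] if f=='top3' else []))
plan([])
E
```

```text
time: 12.8
position: [0.5693, 0.1807, 0.1022]
orientation: [-0.002, -0.01, 1.0, -0.0]
wrist_force: [0.6, 0.1, 0.4]
finger_gap: 0.299
gripper_force: 0.0
time: 13.3
position: [0.4013, 0.3544, 0.134]
orientation: [0.001, -0.01, 1.0, 0.001]
wrist_force: [0.7, 1.6, -0.4]
finger_gap: 0.298
gripper_force: 0.0
time: 13.8
position: [0.3607, 0.4329, 0.133]
orientation: [0.0, -0.01, 1.0, 0.0]
wrist_force: [0.3, 0.4, -1.1]
finger_gap: 0.297
gripper_force: 0.0
20
red [569.6 180. ] 1.0 err 48.8 of 741
red [569.5 180.2] 1.1 err 48.5 of 739
green [428.8 190.7] 19.7 err 5.1 of 514
blue [ 405.3 -209.5] 0.1 err 11.1 of 476
yellow [ 566.3 -211.7] -16.0 err 17.1 of 545
14
red [569.8 180.5] 1.2 err 42.8 of 741
red [569.6 180.6] 1.0 err 42.5 of 739
green [428.8 191.1] 19.7 err 5.9 of 514
blue [ 405.3 -209.9] 0.1 err 16.1 of 476
yellow [ 566.7 -212.1] -16.0 err 11.7 of 545
24
red [569.4 179.8] 0.5 err 54.2 of 741
red [569.4 179.8] 0.6 err 53.7 of 739
green [428.9 190.5] 19.8 err 5.3 of 514
blue [ 405.3 -209.1] 0.1 err 9.2 of 476
yellow [ 566.  -211.4] -15.9 err 22.4 of 545
t 13.9 p [361.2 431.2 132.8] gap mm 27.5 F [ 0.2 -0.4  0. ]
```

Camera and arm agree to about 1 mm in y (add +0.9 mm). I store the poses and plan red.

```bash
python3 - <<'E'
from plan import *; from station import *; import loc,h,cv2
im=cv2.imread('pics/top3.png');im3=im.copy(); im3[:,275:330]=30;ci=camera_info("top")
q=pickle.load(open('p.pkl','rb'));q.update(loc.loc(im3,ci,['red','green','blue','yellow']));q.update(loc.loc(im,ci,['tray']))
for k in q:q[k][1]+=.0009
q['stand'][1]=.3325
pickle.dump(q,open('p.pkl','wb'));o.update(q)
x,y,t=o['red'];t=np.degrees(t);hx,hy,ht=home('red')
plan([(x,y,.10,t),(x,y,.02,t),(x,y,.12,t),(hx,hy,.12,ht),(hx,hy,.055,ht),(hx,hy,.0235,ht)])
E
```

```text
red [569.5 180.2] 1.1 err 48.5 of 739
green [428.8 190.7] 19.7 err 5.1 of 514
blue [ 405.3 -209.5] 0.1 err 11.1 of 476
yellow [ 566.3 -211.7] -16.0 err 17.1 of 545
tray [559.   28.2] -14.4 err 146.8 of 3651
t 13.9 p [361.2 431.2 132.8] gap mm 27.5 F [ 0.2 -0.4  0. ]
[-20.36 -25.4    3.29] [-0. -0.  0.]  -> [569.5 181.1 100. ] 1.0777225943809692
[0. 0. 8.] [0. 0. 0.]  -> [569.5 181.1  20. ] 1.0777225943809692
[  0.   0. -10.] [0. 0. 0.]  -> [569.5 181.1 120. ] 1.0777225943809692
[ -1.82 -19.53   0.  ] [ 0.   0.  15.5]  -> [591.4 -13.8 120. ] -14.373587072150352
[0.  0.  6.5] [0. 0. 0.]  -> [591.4 -13.8  55. ] -14.373587072150352
[0.   0.   3.15] [0. 0. 0.]  -> [591.4 -13.8  23.5] -14.373587072150352
```

```bash
python3 -m jog '[[[-0.3,-3,-3.8,0,0,0,0],[-0.3,-6,-7.6,0,0,0,0],[-0.3,-9,-11.4,0,0,0,0],[-0.3,-12,-15.2,0,0,0,0],[-0.3,-14,-17.5,0,0,0,0]]]'
python3 -m jog '[[[-0.3,-2.5,-3,0,0,0,0],[-0.3,-5,-6,0,0,0,0],[-0.3,-6.36,-7.9,1,0,0,0],[-0.3,-6.36,-7.9,3.3,0,0,0],[-0.3,-6.36,-7.9,3.3,0,0,0]]]'
python3 -m jog '[[[-0.3,0,0,2,0,0,0],[-0.3,0,0,3,0,0,0],[-0.3,0,0,4,0,0,0],[-0.3,0,0,4,0,0,0],[-0.3,0,0,4,0,0,0]]]'
python3 -c "
from plan import *
x,y,t=o['red'];plan([(x,y,.02,np.degrees(t))])"
```

```text
time: 14.45
position: [0.5061, 0.2559, 0.1332]
orientation: [0.0, -0.008, 1.0, -0.0]
wrist_force: [-0.8, 0.5, -0.2]
finger_gap: 0.35
gripper_force: 0.0
time: 14.95
position: [0.5674, 0.1796, 0.0966]
orientation: [-0.003, -0.008, 1.0, -0.001]
wrist_force: [-1.2, -0.3, -1.4]
finger_gap: 0.348
gripper_force: 0.0
time: 15.45
position: [0.5693, 0.1824, 0.0604]
orientation: [-0.0, -0.01, 1.0, -0.0]
wrist_force: [-0.1, 0.6, 0.3]
finger_gap: 0.348
gripper_force: 0.0
t 15.4 p [569.3 182.4  60.4] gap mm 32.4 F [-0.1  0.6  0.3]
[-0.02 -0.12  4.04] [-0.  -0.   0.1]  -> [569.5 181.1  20. ] 1.0777225943809692
```

```bash
python3 -m jog '[[[-0.3,0,-0.1,1.5,0,0,0],[-0.3,0,-0.1,3,0,0,0],[-0.3,0,-0.1,3.6,0,0,0],[-0.3,0,-0.1,4,0,0,0],[-1,0,-0.1,4,0,0,0]]]' 25
python3 -m jog '[[[-1,0,0,0,0,0,0],[-1,0,0,0,0,0,0],[-1,0,0,0,0,0,0],[-1,0,0,0,0,0,0],[-1,0,0,0,0,0,0]]]'
python3 -m jog '[[[-1,0,0,-2,0,0,0],[-1,0,0,-4,0,0,0],[-1,0,0,-7,0,0,0],[-1,0,0,-10,0,0,0],[-1,0,0,-10,0,0,0]]]'
python3 -m jog '[[[-1,-0.4,-3.9,0,0,0,3],[-1,-0.8,-7.8,0,0,0,6],[-1,-1.2,-11.7,0,0,0,9],[-1,-1.6,-15.6,0,0,0,12],[-1,-1.82,-18.8,0,0,0,15.5]]]'
python3 -m jog '[[[-1,0,0,0,0,0,0],[-1,0,0,0,0,0,0],[-1,0,0,2,0,0,0],[-1,0,0,4,0,0,0],[-1,0,0,4,0,0,0]]]'
python3 -c "
from plan import *
hx,hy,ht=home('red');plan([(hx,hy,.055,ht),(hx,hy,.0235,ht)])"
```

```text
time: 15.95
position: [0.5686, 0.181, 0.019]
orientation: [-0.001, -0.01, 1.0, -0.0]
wrist_force: [1.3, -0.3, 0.4]
finger_gap: 0.304
gripper_force: 0.0
time: 16.45
position: [0.5698, 0.1812, 0.0206]
orientation: [0.0, -0.01, 1.0, 0.0]
wrist_force: [0.3, -0.9, 1.0]
finger_gap: 0.125
gripper_force: 25.0
time: 16.95
position: [0.5725, 0.182, 0.1254]
orientation: [0.004, -0.01, 1.0, 0.001]
wrist_force: [0.4, 0.3, 0.4]
finger_gap: 0.125
gripper_force: 25.0
time: 17.45
position: [0.5906, -0.0084, 0.1186]
orientation: [-0.001, 0.126, 0.992, -0.0]
wrist_force: [0.4, 0.4, -1.9]
finger_gap: 0.127
gripper_force: 25.0
time: 17.95
position: [0.5883, -0.0047, 0.0761]
orientation: [-0.003, 0.124, 0.992, 0.0]
wrist_force: [-0.7, -0.3, -1.3]
finger_gap: 0.125
gripper_force: 25.0
t 17.9 p [588.3  -4.7  76.1] gap mm 11.6 F [-0.7 -0.3 -1.3]
[-0.54 -0.81  2.11] [-0.  -0.4  0.1]  -> [591.4 -13.8  55. ] -14.373587072150352
[0.   0.   3.15] [0. 0. 0.]  -> [591.4 -13.8  23.5] -14.373587072150352
```

```bash
python3 -m jog '[[[-1,-0.3,-0.4,0,0,0,0],[-1,-0.5,-0.8,0,0,0,0],[-1,-0.5,-0.8,1,0,0,0],[-1,-0.5,-0.8,1.8,0,0,0],[-1,-0.5,-0.8,1.8,0,0,0]]]'
python3 -m jog '[[[-1,0,0,0,0,0,0],[-1,0,0,0,0,0,0],[-1,0,0,0,0,0,0],[-1,0,0,0,0,0,0],[-1,0,0,0,0,0,0]]]'
python3 -c "
from plan import *
hx,hy,ht=home('red');plan([(hx,hy,.055,ht),(hx,hy,.0235,ht)])"
```

```text
time: 18.45
position: [0.5928, -0.0152, 0.0602]
orientation: [-0.001, 0.125, 0.992, 0.0]
wrist_force: [-0.8, -0.0, -0.3]
finger_gap: 0.128
gripper_force: 25.0
time: 18.95
position: [0.5943, -0.0154, 0.0623]
orientation: [0.0, 0.125, 0.992, 0.0]
wrist_force: [-0.1, -0.2, -0.6]
finger_gap: 0.127
gripper_force: 25.0
t 18.9 p [594.3 -15.4  62.3] gap mm 11.8 F [-0.1 -0.2 -0.6]
[0.32 0.08 0.73] [0. 0. 0.]  -> [591.4 -13.8  55. ] -14.373587072150352
[0.   0.   3.15] [0. 0. 0.]  -> [591.4 -13.8  23.5] -14.373587072150352
```

```bash
python3 -m jog '[[[-1,0.3,0.1,0,0,0,0],[-1,0.3,0.1,0.7,0,0,0],[-1,0.3,0.1,0.7,0,0,0],[-1,0.3,0.1,0.7,0,0,0],[-1,0.3,0.1,0.7,0,0,0]]]'
python3 -c "
from plan import *
hx,hy,ht=home('red');plan([(hx,hy,.0235,ht)])"
python3 -m jog '[[[-1,0,0,0.6,0,0,0],[-1,0,0,1.2,0,0,0],[-1,0,0,1.6,0,0,0],[-1,0,0,1.6,0,0,0],[-1,0,0,1.6,0,0,0]]]'
python3 -c "
from plan import *
hx,hy,ht=home('red');plan([(hx,hy,.0235,ht)])"
```

```text
time: 19.45
position: [0.5914, -0.0137, 0.055]
orientation: [-0.0, 0.125, 0.992, -0.0]
wrist_force: [0.2, -0.1, -1.1]
finger_gap: 0.124
gripper_force: 25.0
t 19.4 p [591.4 -13.7  55. ] gap mm 11.6 F [ 0.2 -0.1 -1.1]
[ 0.   -0.01  3.15] [-0. -0.  0.]  -> [591.4 -13.8  23.5] -14.373587072150352
time: 19.95
position: [0.5912, -0.0136, 0.0388]
orientation: [-0.0, 0.125, 0.992, 0.0]
wrist_force: [0.6, -0.1, -0.3]
finger_gap: 0.125
gripper_force: 25.0
t 19.9 p [591.2 -13.6  38.8] gap mm 11.6 F [ 0.6 -0.1 -0.3]
[-0.02 -0.01  1.53] [-0. -0.  0.]  -> [591.4 -13.8  23.5] -14.373587072150352
```

Underside is below the wall tops with no force. Going down.

```bash
python3 -m jog '[[[-1,0,0,0.5,0,0,0],[-1,0,0,1,0,0,0],[-1,0,0,1.4,0,0,0],[-1,0,0,1.5,0,0,0],[-1,0,0,1.5,0,0,0]]]'
python3 -m jog '[[[-0.6,0,0,0,0,0,0],[-0.6,0,0,0,0,0,0],[-0.6,0,0,-2,0,0,0],[-0.6,0,0,-5,0,0,0],[-0.6,0,0,-9,0,0,0]]]'
python3 - <<'E'
from plan import *
x,y,t=o['yellow'];t=np.degrees(t)
plan([(x,y,.10,t)])
E
```

```text
time: 20.45
position: [0.5913, -0.0139, 0.0243]
orientation: [-0.0, 0.125, 0.992, -0.0]
wrist_force: [-3.7, -0.7, 4.3]
finger_gap: 0.127
gripper_force: 25.0
time: 20.95
position: [0.5896, -0.0134, 0.1126]
orientation: [-0.002, 0.125, 0.992, 0.0]
wrist_force: [1.2, -0.1, -0.3]
finger_gap: 0.196
gripper_force: 0.0
t 20.9 p [589.6 -13.4 112.6] gap mm 18.3 F [ 1.2 -0.1 -0.3]
[ -2.64 -19.7    1.26] [-0.  -0.2  1.7]  -> [ 566.3 -210.8  100. ] -16.03741761398823
```

```bash
python3 -m jog '[[[-0.3,-0.5,-4,0,0,0,1],[-0.3,-1,-8,0,0,0,1.7],[-0.3,-1.6,-12,0,0,0,1.7],[-0.3,-2.2,-16,0,0,0,1.7],[-0.3,-2.64,-19.7,1,0,0,1.7]]]'
python3 -m jog '[[[-0.3,0,0,0,0,0,0],[-0.3,0,0,1,0,0,0],[-0.3,0,0,3,0,0,0],[-0.3,0,0,3,0,0,0],[-0.3,0,0,3,0,0,0]]]'
python3 -m jog '[[[-0.3,0,0,0,0,0,0],[-0.3,0,0,0,0,0,0],[-0.3,0,0,0,0,0,0],[-0.3,0,0,0,0,0,0],[-0.3,0,0,0,0,0,0]]]'
python3 - <<'E'
from plan import *; from station import *; import loc,cv2
x,y,t=o['yellow'];t=np.degrees(t)
plan([(x,y,.02,t)])
E
```

```text
time: 21.45
position: [0.569, -0.2134, 0.1056]
orientation: [0.002, 0.14, 0.99, -0.001]
wrist_force: [1.8, -0.6, 0.4]
finger_gap: 0.353
gripper_force: 0.0
time: 21.95
position: [0.5678, -0.2095, 0.0734]
orientation: [-0.001, 0.139, 0.99, 0.0]
wrist_force: [-0.6, 0.6, 0.8]
finger_gap: 0.351
gripper_force: 0.0
time: 22.45
position: [0.5683, -0.2112, 0.0743]
orientation: [0.0, 0.14, 0.99, -0.0]
wrist_force: [-0.3, 0.6, -0.2]
finger_gap: 0.352
gripper_force: 0.0
t 22.4 p [ 568.3 -211.2   74.3] gap mm 32.8 F [-0.3  0.6 -0.2]
[ 0.2  -0.02  5.43] [-0.  0. -0.]  -> [ 566.3 -210.8   20. ] -16.03741761398823
```

```bash
python3 -m jog '[[[-0.3,0.2,0,2,0,0,0],[-0.3,0.2,0,4,0,0,0],[-0.3,0.2,0,5,0,0,0],[-0.3,0.2,0,5.4,0,0,0],[-1,0.2,0,5.4,0,0,0]]]' 25
python3 -m jog '[[[-1,0,0,0,0,0,0],[-1,0,0,0,0,0,0],[-1,0,0,0,0,0,0],[-1,0,0,0,0,0,0],[-1,0,0,0,0,0,0]]]'
python3 - <<'E'
from plan import *
hx,hy,ht=home('yellow')
p=pose()[0];x,y,t=o['yellow'];t=np.degrees(t)
plan([(p[0],p[1],.12,t),(hx,hy,.12,ht),(hx,hy,.055,ht)])
E
```

```text
time: 22.95
position: [0.566, -0.2104, 0.0197]
orientation: [-0.0, 0.14, 0.99, 0.0]
wrist_force: [-0.3, -0.1, 0.8]
finger_gap: 0.304
gripper_force: 0.0
time: 23.45
position: [0.5669, -0.211, 0.021]
orientation: [0.001, 0.14, 0.99, -0.0]
wrist_force: [0.3, -1.3, 4.3]
finger_gap: 0.125
gripper_force: 25.0
t 23.4 p [ 566.9 -211.    21. ] gap mm 11.6 F [ 0.3 -1.3  4.3]
[-0.02 -0.   -9.9 ] [-0.   0.1 -0. ]  -> [ 566.9 -211.   120. ] -16.03741761398823
[11.19 26.09  0.  ] [ 0.   0.  -1.7]  -> [531.5  70.7 120. ] -14.373587072150352
[0.  0.  6.5] [0. 0. 0.]  -> [531.5  70.7  55. ] -14.373587072150352
```

```bash
python3 -m jog '[[[-1,0,0,-2,0,0,0],[-1,0,0,-4,0,0,0],[-1,0,0,-7,0,0,0],[-1,1,2.5,-9.9,0,0,0],[-1,2,5,-9.9,0,0,0]]]'
python3 -m jog '[[[-1,1.8,4.2,0,0,0,-1],[-1,3.6,8.4,0,0,0,-1.7],[-1,5.4,12.6,0,0,0,-1.7],[-1,7.2,16.8,0,0,0,-1.7],[-1,9,20,0,0,0,-1.7]]]'
python3 -m jog '[[[-1,0.2,1,0,0,0,0],[-1,0.2,1,1,0,0,0],[-1,0.2,1,3,0,0,0],[-1,0.2,1,5,0,0,0],[-1,0.2,1,5,0,0,0]]]'
python3 -m jog '[[[-1,0,0,0,0,0,0],[-1,0,0,0,0,0,0],[-1,0,0,0,0,0,0],[-1,0,0,0,0,0,0],[-1,0,0,0,0,0,0]]]'
python3 - <<'E'
from plan import *
hx,hy,ht=home('yellow')
plan([(hx,hy,.055,ht)])
E
```

```text
time: 23.95
position: [0.5634, -0.1578, 0.124]
orientation: [0.004, 0.141, 0.99, -0.001]
wrist_force: [0.2, -0.1, 0.2]
finger_gap: 0.129
gripper_force: 24.9
time: 24.45
position: [0.5288, 0.0626, 0.1187]
orientation: [-0.0, 0.125, 0.992, 0.0]
wrist_force: [0.3, -0.2, -1.1]
finger_gap: 0.124
gripper_force: 24.9
time: 24.95
position: [0.5275, 0.0687, 0.0649]
orientation: [-0.003, 0.126, 0.992, -0.001]
wrist_force: [-0.4, 0.0, -1.1]
finger_gap: 0.129
gripper_force: 24.9
time: 25.45
position: [0.5307, 0.0703, 0.0697]
orientation: [0.001, 0.125, 0.992, 0.0]
wrist_force: [0.5, -0.2, -1.4]
finger_gap: 0.129
gripper_force: 24.9
t 25.4 p [530.7  70.3  69.7] gap mm 12.0 F [ 0.5 -0.2 -1.4]
[-0.06  0.05  1.47] [0.  0.1 0. ]  -> [531.5  70.7  55. ] -14.373587072150352
```

```bash
python3 -m jog '[[[-1,-0.06,0.05,1,0,0,0],[-1,-0.06,0.05,2,0,0,0],[-1,-0.06,0.05,3,0,0,0],[-1,-0.06,0.05,3,0,0,0],[-1,-0.06,0.05,3,0,0,0]]]'
python3 - <<'E'
from plan import *
hx,hy,ht=home('yellow')
plan([(hx,hy,.0245,ht)])
E
```

```text
time: 25.95
position: [0.5303, 0.0707, 0.0383]
orientation: [-0.001, 0.125, 0.992, -0.0]
wrist_force: [-0.0, 0.3, -1.7]
finger_gap: 0.123
gripper_force: 24.9
t 25.9 p [530.3  70.7  38.3] gap mm 11.4 F [-0.   0.3 -1.7]
[-0.11  0.03  1.38] [-0.  -0.1  0. ]  -> [531.5  70.7  24.5] -14.373587072150352
```

```bash
python3 -m jog '[[[-1,-0.05,0,0.4,0,0,0],[-1,-0.05,0,0.8,0,0,0],[-1,-0.05,0,1.2,0,0,0],[-1,-0.05,0,1.5,0,0,0],[-1,-0.05,0,1.5,0,0,0]]]'
python3 -m jog '[[[-0.6,0,0,0,0,0,0],[-0.6,0,0,0,0,0,0],[-0.6,0,0,-2,0,0,0],[-0.6,0,0,-5,0,0,0],[-0.6,0,0,-9,0,0,0]]]'
python3 - <<'E'
from plan import *
x,y,t=o['green'];t=np.degrees(t)
plan([(x,y,.10,t)])
E
```

```text
time: 26.45
position: [0.5314, 0.0703, 0.0247]
orientation: [-0.0, 0.125, 0.992, -0.0]
wrist_force: [-3.6, -1.0, 7.0]
finger_gap: 0.13
gripper_force: 25.0
time: 26.95
position: [0.5296, 0.0705, 0.1129]
orientation: [-0.002, 0.125, 0.992, -0.0]
wrist_force: [0.9, -0.2, -0.6]
finger_gap: 0.202
gripper_force: 0.0
t 26.9 p [529.6  70.5 112.9] gap mm 18.8 F [ 0.9 -0.2 -0.6]
[12.77  9.23  1.33] [  0.   -0.2 -34.1]  -> [428.8 191.6 100. ] 19.736306764568646
```

```bash
python3 -m jog '[[[-0.3,2.5,1.8,0,0,0,-7],[-0.3,5,3.6,0,0,0,-14],[-0.3,7.5,5.4,0,0,0,-21],[-0.3,10,7.3,0,0,0,-28],[-0.3,12.77,9.23,0.5,0,0,-34.1]]]'
python3 -m jog '[[[-0.3,0,0,0,0,0,0],[-0.3,0,0,0,0,0,0],[-0.3,0,0,0,0,0,0],[-0.3,0,0,0,0,0,0],[-0.3,0,0,0,0,0,0]]]'
python3 - <<'E'
from plan import *; from station import *; import loc,cv2
im=grab_frame("top");cv2.imwrite('pics/top4.png',im);ci=camera_info("top")
loc.loc(im,ci,['blue'])
cv2.imwrite('pics/n.png',cv2.resize(im[150:330,200:440],None,fx=3.3,fy=3.3,interpolation=cv2.INTER_CUBIC))
x,y,t=o['green'];t=np.degrees(t);plan([(x,y,.02,t)])
E
```

```text
time: 27.45
position: [0.4305, 0.1926, 0.1097]
orientation: [0.001, -0.174, 0.985, 0.0]
wrist_force: [0.4, 0.9, 0.1]
finger_gap: 0.353
gripper_force: 0.0
time: 27.95
position: [0.4312, 0.191, 0.1091]
orientation: [0.0, -0.171, 0.985, -0.0]
wrist_force: [0.7, 0.5, -0.5]
finger_gap: 0.35
gripper_force: 0.0
blue [ 405.3 -209.5] 0.1 err 10.4 of 479
t 28.0 p [431.1 191.1 109.1] gap mm 32.6 F [ 0.8  0.4 -0.7]
[0.2  0.13 8.91] [-0.   0.  -0.1]  -> [428.8 191.6  20. ] 19.736306764568646
```

View pics/n.png

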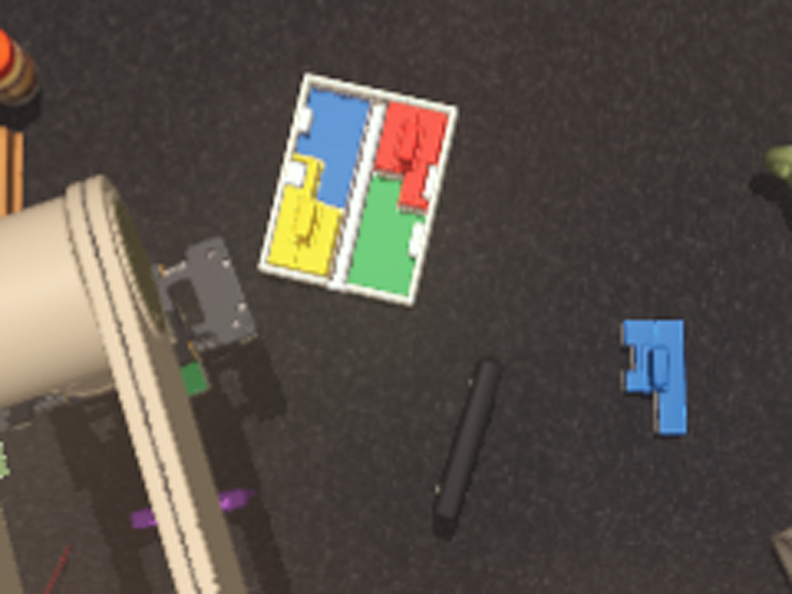

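Red at crop (410,150) and yellow at (305,215) sit in their places. Blue is unmoved, and green's visible corner is unchanged at (207,388). Now I grip green.

```bash
python3 -m jog '[[[-0.3,0.2,0.1,3,0,0,0],[-0.3,0.2,0.1,6,0,0,0],[-0.3,0.2,0.1,8,0,0,0],[-0.3,0.2,0.1,8.9,0,0,0],[-1,0.2,0.1,8.9,0,0,0]]]' 25
python3 -m jog '[[[-1,0,0,0,0,0,0],[-1,0,0,0,0,0,0],[-1,0,0,0,0,0,0],[-1,0,0,0,0,0,0],[-1,0,0,0,0,0,0]]]'
python3 - <<'E'
from plan import *
hx,hy,ht=home('green')
p=pose()[0];x,y,t=o['green'];t=np.degrees(t)
plan([(p[0],p[1],.13,t),(hx,hy,.13,ht),(hx,hy,.07,ht)])
E
```

```text
time: 28.5
position: [0.4275, 0.1913, 0.0189]
orientation: [-0.001, -0.171, 0.985, -0.0]
wrist_force: [0.7, -0.3, -0.1]
finger_gap: 0.306
gripper_force: 0.0
time: 29.0
position: [0.4296, 0.1921, 0.0212]
orientation: [0.001, -0.171, 0.985, -0.0]
wrist_force: [0.9, -1.9, 6.5]
finger_gap: 0.127
gripper_force: 25.0
t 29.0 p [429.6 192.1  21.2] gap mm 11.8 F [ 0.9 -1.9  6.5]
[ -0.02  -0.   -10.88] [-0.   0.1 -0. ]  -> [429.6 192.1 130. ] 19.736306764568646
[ -1.9  -20.52   0.  ] [ 0.   0.  34.1]  -> [516.8   5.3 130. ] -14.373587072150352
[0. 0. 6.] [0. 0. 0.]  -> [516.8   5.3  70. ] -14.373587072150352
```

```bash
python3 -m jog '[[[-1,0,0,-2,0,0,0],[-1,0,0,-4,0,0,0],[-1,0,0,-7,0,0,0],[-1,0,0,-10,0,0,0],[-1,0,0,-10.9,0,0,0]]]'
python3 -m jog '[[[-1,-0.4,-4,0,0,0,7],[-1,-0.8,-8,0,0,0,14],[-1,-1.2,-12,0,0,0,21],[-1,-1.6,-16,0,0,0,28],[-1,-1.9,-20.52,0,0,0,34.1]]]'
python3 -m jog '[[[-1,0,0,0,0,0,0],[-1,0,0,1,0,0,0],[-1,0,0,3,0,0,0],[-1,0,0,5,0,0,0],[-1,0,0,6,0,0,0]]]'
python3 -m jog '[[[-1,0,0,0,0,0,0],[-1,0,0,0,0,0,0],[-1,0,0,0,0,0,0],[-1,0,0,0,0,0,0],[-1,0,0,0,0,0,0]]]'
python3 - <<'E'
from plan import *
hx,hy,ht=home('green')
plan([(hx,hy,.039,ht)])
E
```

```text
time: 29.5
position: [0.4302, 0.1926, 0.1324]
orientation: [0.002, -0.171, 0.985, 0.0]
wrist_force: [1.6, 0.5, -1.6]
finger_gap: 0.13
gripper_force: 25.0
time: 30.0
position: [0.5153, 0.0042, 0.1276]
orientation: [-0.001, 0.127, 0.992, 0.0]
wrist_force: [0.6, -0.2, -1.4]
finger_gap: 0.126
gripper_force: 25.0
time: 30.5
position: [0.513, 0.0068, 0.0656]
orientation: [-0.002, 0.124, 0.992, 0.0]
wrist_force: [-0.9, 0.6, -0.9]
finger_gap: 0.125
gripper_force: 25.0
time: 31.0
position: [0.5162, 0.0052, 0.0699]
orientation: [0.001, 0.125, 0.992, 0.0]
wrist_force: [0.2, 0.2, -1.7]
finger_gap: 0.126
gripper_force: 25.0
t 31.0 p [516.2   5.2  69.9] gap mm 11.8 F [ 0.2  0.2 -1.7]
[-0.05  0.03  3.09] [0.  0.1 0. ]  -> [516.8   5.3  39. ] -14.373587072150352
```

```bash
python3 -m jog '[[[-1,-0.1,0.03,1,0,0,0],[-1,-0.1,0.03,2,0,0,0],[-1,-0.1,0.03,3.1,0,0,0],[-1,-0.1,0.03,3.1,0,0,0],[-1,-0.1,0.03,3.1,0,0,0]]]'
python3 - <<'E'
from plan import *
hx,hy,ht=home('green')
plan([(hx,hy,.0245,ht)])
E
```

```text
time: 31.5
position: [0.5162, 0.0052, 0.0374]
orientation: [-0.001, 0.125, 0.992, -0.0]
wrist_force: [0.9, 0.2, -1.3]
finger_gap: 0.127
gripper_force: 25.0
t 31.5 p [516.2   5.2  37.4] gap mm 11.8 F [ 0.9  0.2 -1.3]
[-0.06  0.02  1.29] [-0.  -0.1  0. ]  -> [516.8   5.3  24.5] -14.373587072150352
```

```bash
python3 -m jog '[[[-1,-0.05,0,0.4,0,0,0],[-1,-0.05,0,0.8,0,0,0],[-1,-0.05,0,1.2,0,0,0],[-1,-0.05,0,1.4,0,0,0],[-1,-0.05,0,1.4,0,0,0]]]'
python3 -m jog '[[[-0.6,0,0,0,0,0,0],[-0.6,0,0,0,0,0,0],[-0.6,0,0,-2,0,0,0],[-0.6,0,0,-5,0,0,0],[-0.6,0,0,-9,0,0,0]]]'
python3 - <<'E'
from plan import *
x,y,t=o['blue'];t=np.degrees(t)
plan([(x,y,.10,t)])
E
```

```text
time: 32.0
position: [0.5169, 0.0048, 0.025]
orientation: [-0.0, 0.125, 0.992, -0.0]
wrist_force: [-6.5, -1.5, 11.5]
finger_gap: 0.126
gripper_force: 25.0
time: 32.5
position: [0.5153, 0.0053, 0.1128]
orientation: [-0.002, 0.125, 0.992, -0.0]
wrist_force: [-0.1, -0.4, -0.1]
finger_gap: 0.201
gripper_force: 0.0
t 32.5 p [515.3   5.3 112.8] gap mm 18.7 F [-0.1 -0.4 -0.1]
[  5.34 -23.45   1.32] [ -0.   -0.2 -14.4]  -> [ 405.3 -208.6  100. ] 0.05888808159832721
```

```bash
python3 -m jog '[[[-0.3,0.5,-3,-2,0,0,-3],[-0.3,1.5,-8,-3,0,0,-6],[-0.3,2.5,-12,-3,0,0,-9],[-0.3,3.5,-16,-3,0,0,-12],[-0.3,4.5,-20,-3,0,0,-14.4]]]'
python3 - <<'E'
from plan import *
x,y,t=o['blue'];t=np.degrees(t)
plan([(x,y,.08,t)])
E
```

```text
time: 33.0
position: [0.4231, -0.1787, 0.1442]
orientation: [0.0, -0.002, 1.0, -0.0]
wrist_force: [1.1, -0.1, -0.6]
finger_gap: 0.353
gripper_force: 0.0
t 33.0 p [ 423.1 -178.7  144.2] gap mm 32.8 F [ 1.1 -0.1 -0.6]
[ 1.79 -2.98  6.42] [-0.   0.   0.1]  -> [ 405.3 -208.6   80. ] 0.05888808159832721
```

```bash
python3 -m jog '[[[-0.3,1,-1.5,0,0,0,0],[-0.3,1.79,-2.98,2,0,0,0],[-0.3,1.79,-2.98,4,0,0,0],[-0.3,1.79,-2.98,6,0,0,0],[-0.3,1.79,-2.98,6,0,0,0]]]'
python3 -m jog '[[[-0.3,0,0,0,0,0,0],[-0.3,0,0,0,0,0,0],[-0.3,0,0,0,0,0,0],[-0.3,0,0,0,0,0,0],[-0.3,0,0,0,0,0,0]]]'
python3 - <<'E'
from plan import *
x,y,t=o['blue'];t=np.degrees(t)
plan([(x,y,.023,t)])
E
```

```text
time: 33.5
position: [0.4039, -0.2061, 0.081]
orientation: [-0.002, -0.0, 1.0, 0.001]
wrist_force: [-0.1, 0.4, -0.1]
finger_gap: 0.351
gripper_force: 0.0
time: 34.0
position: [0.4064, -0.2074, 0.0846]
orientation: [0.0, -0.0, 1.0, -0.0]
wrist_force: [-0.5, 1.2, -1.0]
finger_gap: 0.349
gripper_force: 0.0
t 34.0 p [ 406.4 -207.4   84.6] gap mm 32.5 F [-0.5  1.2 -1. ]
[ 0.11 -0.11  6.16] [-0.  0. -0.]  -> [ 405.3 -208.6   23. ] 0.05888808159832721
```

```bash
python3 -m jog '[[[-0.3,0.1,-0.1,2,0,0,0],[-0.3,0.1,-0.1,4,0,0,0],[-0.3,0.1,-0.1,5.5,0,0,0],[-0.3,0.1,-0.1,6.1,0,0,0],[-1,0.1,-0.1,6.1,0,0,0]]]' 25
python3 -m jog '[[[-1,0,0,0,0,0,0],[-1,0,0,0,0,0,0],[-1,0,0,0,0,0,0],[-1,0,0,0,0,0,0],[-1,0,0,0,0,0,0]]]'
python3 - <<'E'
from plan import *
hx,hy,ht=home('blue')
p=pose()[0];x,y,t=o['blue'];t=np.degrees(t)
plan([(p[0],p[1],.15,t),(hx,hy,.15,ht),(hx,hy,.07,ht)])
E
```

```text
time: 34.5
position: [0.4044, -0.2078, 0.0224]
orientation: [-0.001, -0.0, 1.0, 0.0]
wrist_force: [-0.2, 0.4, 0.4]
finger_gap: 0.303
gripper_force: 0.0
time: 35.0
position: [0.4058, -0.209, 0.024]
orientation: [0.001, -0.0, 1.0, -0.001]
wrist_force: [0.3, -1.7, 5.6]
finger_gap: 0.123
gripper_force: 25.0
t 35.0 p [ 405.8 -209.    24. ] gap mm 11.4 F [ 0.3 -1.7  5.6]
[ -0.02  -0.02 -12.6 ] [-0.1  0.1 -0. ]  -> [ 405.8 -209.   150. ] 0.05888808159832721
[-19.76  26.11   0.  ] [ 0.   0.  14.4]  -> [603.1  52.3 150. ] -14.373587072150352
[0. 0. 8.] [0. 0. 0.]  -> [603.1  52.3  70. ] -14.373587072150352
```

```bash
python3 -m jog '[[[-1,0,0,-2,0,0,0],[-1,0,0,-5,0,0,0],[-1,0,0,-8,0,0,0],[-1,0,0,-11,0,0,0],[-1,-1.5,2,-12.6,0,0,0]]]'
python3 -m jog '[[[-1,-2.2,2.9,0,0,0,2],[-1,-4.6,6,0,0,0,4],[-1,-6.9,9.1,0,0,0,6],[-1,-9.2,12.2,0,0,0,8],[-1,-11.5,15.2,0,0,0,10]]]'
python3 - <<'E'
from plan import *
hx,hy,ht=home('blue')
plan([(hx,hy,.15,ht)])
E
```

```text
time: 35.5
position: [0.42, -0.1899, 0.1516]
orientation: [0.001, 0.001, 1.0, -0.001]
wrist_force: [0.5, -0.3, -0.8]
finger_gap: 0.128
gripper_force: 25.0
time: 36.0
position: [0.5351, -0.0345, 0.1485]
orientation: [-0.001, 0.088, 0.996, 0.0]
wrist_force: [1.0, -0.6, -1.4]
finger_gap: 0.128
gripper_force: 25.0
t 36.0 p [535.1 -34.5 148.5] gap mm 11.9 F [ 1.  -0.6 -1.4]
[-5.18  9.74 -0.16] [ 0.  -0.1  4.3]  -> [603.1  52.3 150. ] -14.373587072150352
```

```bash
python3 -m jog '[[[-1,-1.6,3,0,0,0,2],[-1,-3.2,6,0,0,0,4.3],[-1,-4.6,8.6,0,0,0,4.3],[-1,-5.18,9.74,1,0,0,4.3],[-1,-5.18,9.74,3,0,0,4.3]]]'
python3 -m jog '[[[-1,0,0,2,0,0,0],[-1,0,0,4,0,0,0],[-1,0,0,5,0,0,0],[-1,0,0,5,0,0,0],[-1,0,0,5,0,0,0]]]'
python3 -m jog '[[[-1,0,0,0,0,0,0],[-1,0,0,0,0,0,0],[-1,0,0,0,0,0,0],[-1,0,0,0,0,0,0],[-1,0,0,0,0,0,0]]]'
python3 - <<'E'
from plan import *
hx,hy,ht=home('blue')
plan([(hx,hy,.042,ht)])
E
```

```text
time: 36.5
position: [0.6043, 0.0522, 0.1194]
orientation: [0.001, 0.123, 0.992, 0.0]
wrist_force: [-0.2, 0.1, -2.4]
finger_gap: 0.127
gripper_force: 25.0
time: 37.0
position: [0.6027, 0.0504, 0.0693]
orientation: [-0.0, 0.124, 0.992, -0.0]
wrist_force: [0.2, 0.9, -0.8]
finger_gap: 0.126
gripper_force: 25.0
time: 37.5
position: [0.6029, 0.0508, 0.0693]
orientation: [0.0, 0.124, 0.992, -0.0]
wrist_force: [0.3, -0.5, -0.3]
finger_gap: 0.124
gripper_force: 25.0
t 37.5 p [602.9  50.8  69.3] gap mm 11.6 F [ 0.3 -0.5 -0.3]
[0.01 0.16 2.73] [0.  0.  0.1]  -> [603.1  52.3  42. ] -14.373587072150352
```

```bash
python3 -m jog '[[[-1,-0.03,0.16,0.9,0,0,0.1],[-1,-0.03,0.16,1.8,0,0,0.1],[-1,-0.03,0.16,2.7,0,0,0.1],[-1,-0.03,0.16,2.7,0,0,0.1],[-1,-0.03,0.16,2.7,0,0,0.1]]]'
python3 - <<'E'
from plan import *
hx,hy,ht=home('blue')
plan([(hx,hy,.0275,ht)])
E
```

```text
time: 38.0
position: [0.6029, 0.0522, 0.0412]
orientation: [-0.001, 0.125, 0.992, -0.0]
wrist_force: [-0.2, 0.3, -0.9]
finger_gap: 0.124
gripper_force: 25.0
t 38.0 p [602.9  52.2  41.2] gap mm 11.5 F [-0.2  0.3 -0.9]
[-0.03  0.02  1.37] [-0.  -0.1  0. ]  -> [603.1  52.3  27.5] -14.373587072150352
```

```bash
python3 -m jog '[[[-1,-0.03,0,0.4,0,0,0],[-1,-0.03,0,0.8,0,0,0],[-1,-0.03,0,1.2,0,0,0],[-1,-0.03,0,1.45,0,0,0],[-1,-0.03,0,1.45,0,0,0]]]'
python3 -m jog '[[[-0.6,0,0,0,0,0,0],[-0.6,0,0,0,0,0,0],[-0.6,0,0,-2,0,0,0],[-0.6,0,0,-5,0,0,0],[-0.6,0,0,-9,0,0,0]]]'
python3 - <<'E'
from plan import *
plan([(.45,.22,.16,0)])
E
```

```text
time: 38.5
position: [0.6037, 0.052, 0.028]
orientation: [-0.0, 0.125, 0.992, -0.0]
wrist_force: [-3.0, -0.4, 3.3]
finger_gap: 0.124
gripper_force: 25.0
time: 39.0
position: [0.602, 0.0522, 0.1162]
orientation: [-0.002, 0.125, 0.992, -0.0]
wrist_force: [0.0, -0.2, -0.3]
finger_gap: 0.204
gripper_force: 0.0
t 39.0 p [602.   52.2 116.2] gap mm 18.9 F [ 0.  -0.2 -0.3]
[18.91 12.48 -4.32] [ -0.   -0.2 -14.4]  -> [450. 220. 160.] 0
```

```bash
python3 -m jog '[[[-0.3,3.8,2.5,-2,0,0,-3],[-0.3,7.6,5,-3,0,0,-6],[-0.3,11.4,7.5,-4.3,0,0,-9],[-0.3,15.2,10,-4.3,0,0,-12],[-0.3,18.9,12.5,-4.3,0,0,-14.4]]]'
python3 -m jog '[[[-0.3,0,0,0,0,0,0],[-0.3,0,0,0,0,0,0],[-0.3,0,0,0,0,0,0],[-0.3,0,0,0,0,0,0],[-0.3,0,0,0,0,0,0]]]'
python3 - <<'E'
from plan import *; from station import *; import cv2
from h import proj,world,rect
im=np.mean([grab_frame("top").astype(float) for _ in range(3)],0).round().astype(np.uint8);cv2.imwrite('pics/top5.png',im);ci=camera_info("top")
a=cv2.resize(im[165:250,265:350],None,fx=7,fy=7,interpolation=cv2.INTER_CUBIC)
from h import parts
u=im[165:250,175:225];b=cv2.resize((255*(u/255.)**.5).astype(np.uint8),None,fx=4,fy=7,interpolation=cv2.INTER_CUBIC)
cv2.imwrite('pics/q.png',np.hstack([a,b]))
plan([(o['stand'][0],o['stand'][1],.13,-1)])
E
```

```text
time: 39.5
position: [0.4509, 0.2214, 0.1613]
orientation: [0.001, -0.001, 1.0, 0.0]
wrist_force: [0.2, 1.3, 0.7]
finger_gap: 0.349
gripper_force: 0.0
time: 40.0
position: [0.4524, 0.2192, 0.1604]
orientation: [-0.0, 0.001, 1.0, -0.0]
wrist_force: [-0.6, -0.1, 0.8]
finger_gap: 0.35
gripper_force: 0.0
t 40.1 p [452.  219.6 160.4] gap mm 32.4 F [0.9 0.2 0.5]
[-10.67  11.3    3.03] [-0. -0.  1.]  -> [558.8 332.5 130. ] -1
```

View pics/q.png

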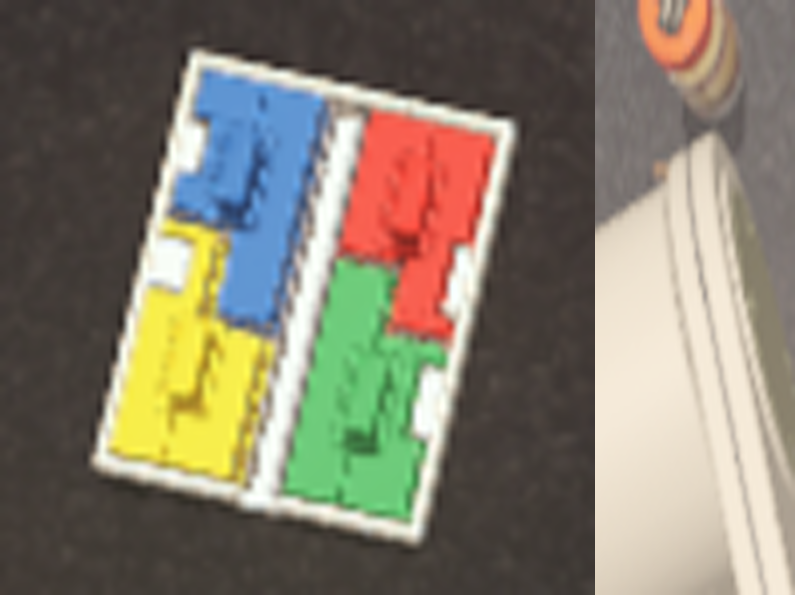

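All four tubs sit in their own places, with the lids aligned to the ribs and the white middle gap clear. Next is the scraper. First I check the clearance of the leaning ladle and spatula, using ladle top (118,171) / scene (339,245) and spatula top (88,224) / scene (398,235).

```bash
python3 - <<'E'
from plan import *; from h import *; from station import camera_info
from scipy.optimize import least_squares
a=camera_info("top");b=camera_info("scene")
for u,v in(((118,171),(339,245)),((88,224),(398,235)),((118,185),(339,262)),((114,155),(339,225))):
    r=least_squares(lambda X:np.r_[proj([X],a)[0]-u,proj([X],b)[0]-v],[.6,.45,.25]);print(np.round(r.x,3),round(r.cost,1))
E
```

```text
[0.606 0.439 0.281] 3.8
[0.503 0.486 0.305] 23.7
[0.598 0.447 0.248] 23.3
[0.617 0.436 0.321] 76.8
```

The ladle bowl is at about (0.606, 0.439, 0.28), close to where the gripper body would be. I therefore grip the handle 22 mm towards -x from its middle (x ≈ 0.537).

```bash
python3 -m jog '[[[-0.3,-1.5,2,0,0,0,0],[-0.3,-3.5,4.5,1,0,0,0],[-0.3,-5.5,7,2,0,0,0],[-0.3,-7.5,9.5,3,0,0,0.5],[-0.3,-8.5,11.3,3,0,0,0.5]]]'
python3 -m jog '[[[-0.3,0,0,0,0,0,0],[-0.3,0,0,1,0,0,0],[-0.3,0,0,2.5,0,0,0],[-0.3,0,0,2.5,0,0,0],[-0.3,0,0,2.5,0,0,0]]]'
python3 -m jog '[[[-0.3,0,0,0,0,0,0],[-0.3,0,0,0,0,0,0],[-0.3,0,0,0,0,0,0],[-0.3,0,0,0,0,0,0],[-0.3,0,0,0,0,0,0]]]'
python3 - <<'E'
from plan import *
plan([(.537,.3325,.053,-.5)])
E
```

```text
time: 40.65
position: [0.537, 0.3338, 0.1282]
orientation: [-0.001, 0.004, 1.0, -0.001]
wrist_force: [-0.5, -0.5, 0.6]
finger_gap: 0.35
gripper_force: 0.0
time: 41.15
position: [0.5357, 0.3322, 0.1045]
orientation: [-0.001, 0.004, 1.0, -0.001]
wrist_force: [-0.5, 0.4, -0.0]
finger_gap: 0.349
gripper_force: 0.0
time: 41.65
position: [0.5367, 0.3333, 0.1058]
orientation: [0.0, 0.004, 1.0, 0.0]
wrist_force: [-0.6, -0.3, 0.5]
finger_gap: 0.352
gripper_force: 0.0
t 41.6 p [536.7 333.3 105.8] gap mm 32.7 F [-0.6 -0.3  0.5]
[-0.03 -0.08  5.28] [0. 0. 0.]  -> [537.  332.5  53. ] -0.5
```

```bash
python3 -m jog '[[[-0.3,0,-0.08,1,0,0,0],[-0.3,0,-0.08,2,0,0,0],[-0.3,0,-0.08,3,0,0,0],[-0.3,0,-0.08,3.3,0,0,0],[-0.3,0,-0.08,3.3,0,0,0]]]'
python3 -m jog '[[[-0.3,0,0,0.6,0,0,0],[-0.3,0,0,1.2,0,0,0],[-0.3,0,0,1.8,0,0,0],[-0.3,0,0,2,0,0,0],[-1,0,0,2,0,0,0]]]' 10
python3 -m jog '[[[-1,0,0,0,0,0,0],[-1,0,0,0,0,0,0],[-1,0,0,0,0,0,0],[-1,0,0,0,0,0,0],[-1,0,0,0,0,0,0]]]' 10
python3 - <<'E'
from plan import *
plan([]);print(pose()[2]['moment'])
E
```

```text
time: 42.15
position: [0.5357, 0.3319, 0.071]
orientation: [-0.001, 0.004, 1.0, -0.001]
wrist_force: [-0.1, 0.6, -0.3]
finger_gap: 0.35
gripper_force: 0.0
time: 42.65
position: [0.5362, 0.3322, 0.0519]
orientation: [-0.0, 0.004, 1.0, -0.0]
wrist_force: [-0.3, 0.1, 0.8]
finger_gap: 0.306
gripper_force: 0.0
time: 43.15
position: [0.5369, 0.3325, 0.0529]
orientation: [0.0, 0.004, 1.0, 0.0]
wrist_force: [-0.6, 0.3, 1.1]
finger_gap: 0.149
gripper_force: 10.0
t 43.1 p [536.9 332.5  52.9] gap mm 13.8 F [-0.6  0.3  1.1]
[ 0.03891246  0.00627933 -0.01626258]
```

Handle gripped (gap 13.8 mm, no side load). I firm the grip, lift straight out and plan the approach to the mouth.

```bash
python3 -m jog '[[[-1,0,0,0,0,0,0],[-1,0,0,0,0,0,0],[-1,0,0,-1,0,0,0],[-1,0,0,-2,0,0,0],[-1,0,0,-3,0,0,0]]]' 45
python3 -m jog '[[[-1,0,0,-1.5,0,0,0],[-1,0,0,-3,0,0,0],[-1,0,0,-4.5,0,0,0],[-1,0,0,-5,0,0,0],[-1,0,0,-5,0,0,0]]]'
cat >> plan.py <<'E'
def tr(x,y=0):
    t=o['tray'];c,s=np.cos(t[2]),np.sin(t[2]); return t[0]+x/1e3*c-y/1e3*s, t[1]+x/1e3*s+y/1e3*c
TY=np.degrees(o['tray'][2])
E
python3 - <<'E'
from plan import *
plan([(*tr(-165),.13,TY),(*tr(-165),.053,TY)])
E
```

```text
time: 43.65
position: [0.5367, 0.3324, 0.0836]
orientation: [0.0, 0.004, 1.0, 0.0]
wrist_force: [0.6, 0.1, -1.4]
finger_gap: 0.146
gripper_force: 45.0
time: 44.15
position: [0.5375, 0.3329, 0.1343]
orientation: [0.001, 0.004, 1.0, 0.001]
wrist_force: [0.2, 0.5, -0.2]
finger_gap: 0.146
gripper_force: 45.0
t 44.1 p [537.5 332.9 134.3] gap mm 13.5 F [ 0.2  0.5 -0.2]
[ 13.62 -26.4    0.37] [ 0.1  0.1 13.9]  -> [399.1  70.  130. ] -14.373587072150352
[0.  0.  7.7] [0. 0. 0.]  -> [399.1  70.   53. ] -14.373587072150352
```

```bash
python3 -m jog '[[[-1,1.5,-2.5,0,0,0,0],[-1,3,-5,0,0,0,0],[-1,4.5,-8,0,0,0,0],[-1,6,-11,0,0,0,0],[-1,7.5,-14,0,0,0,0]]]'
python3 -m jog '[[[-1,1.5,-3,0,0,0,3],[-1,3,-6,0,0,0,6],[-1,4.5,-9,0,0,0,9],[-1,5.5,-11,0,0,0,12],[-1,6.1,-12.4,0,0,0,13.9]]]'
python3 -m jog '[[[-1,0,0,0,0,0,0],[-1,0,0,1,0,0,0],[-1,0,0,3,0,0,0],[-1,0,0,5,0,0,0],[-1,0,0,5,0,0,0]]]'
python3 -m jog '[[[-1,0,0,0,0,0,0],[-1,0,0,0,0,0,0],[-1,0,0,0,0,0,0],[-1,0,0,0,0,0,0],[-1,0,0,0,0,0,0]]]'
python3 - <<'E'
from plan import *; from station import *; import cv2
plan([(*tr(-165),.0545,TY)])
im=grab_frame('scene');cv2.imwrite('pics/sc5.png',im)
im=grab_frame('top');cv2.imwrite('pics/top6.png',im)
E
```

```text
time: 44.65
position: [0.4591, 0.1918, 0.1315]
orientation: [-0.001, 0.004, 1.0, -0.0]
wrist_force: [-0.1, -0.6, -0.0]
finger_gap: 0.142
gripper_force: 45.0
time: 45.15
position: [0.3971, 0.0682, 0.1317]
orientation: [-0.001, 0.127, 0.992, -0.0]
wrist_force: [0.2, -1.0, -1.6]
finger_gap: 0.149
gripper_force: 45.0
time: 45.65
position: [0.3958, 0.0702, 0.0788]
orientation: [-0.003, 0.124, 0.992, -0.0]
wrist_force: [0.3, 0.3, -0.5]
finger_gap: 0.15
gripper_force: 45.0
time: 46.15
position: [0.3989, 0.0695, 0.0831]
orientation: [0.001, 0.125, 0.992, 0.0]
wrist_force: [1.2, 0.0, -1.0]
finger_gap: 0.149
gripper_force: 45.0
t 46.1 p [398.9  69.5  83.1] gap mm 13.9 F [ 1.2  0.  -1. ]
[-0.01  0.05  2.86] [0.  0.1 0. ]  -> [399.1  70.   54.5] -14.373587072150352
```

```bash
python3 -m jog '[[[-1,0,0.05,1,0,0,0],[-1,0,0.05,2,0,0,0],[-1,0,0.05,2.9,0,0,0],[-1,0,0.05,2.9,0,0,0],[-1,0,0.05,2.9,0,0,0]]]'
python3 -m jog '[[[-1,0,0,0,0,0,0],[-1,0,0,0,0,0,0],[-1,0,0,0,0,0,0],[-1,0,0,0,0,0,0],[-1,0,0,0,0,0,0]]]'
python3 - <<'E'
from plan import *
plan([(*tr(-165),.0535,TY),(*tr(-135),.0535,TY)])
E
```

```text
time: 46.75
position: [0.398, 0.07, 0.0529]
orientation: [-0.001, 0.125, 0.992, -0.0]
wrist_force: [-0.4, 0.3, -0.6]
finger_gap: 0.148
gripper_force: 45.0
time: 47.25
position: [0.3987, 0.07, 0.0537]
orientation: [0.0, 0.125, 0.992, 0.0]
wrist_force: [0.7, 0.1, -1.2]
finger_gap: 0.144
gripper_force: 45.0
t 47.2 p [398.7  70.   53.7] gap mm 13.3 F [ 0.7  0.1 -1.2]
[-0.04  0.01  0.02] [0. 0. 0.]  -> [399.1  70.   53.5] -14.373587072150352
[-3.  0.  0.] [0. 0. 0.]  -> [428.2  62.6  53.5] -14.373587072150352
```

```bash
python3 -m jog '[[[-1,-1,0,0,0,0,0],[-1,-2,0,0,0,0,0],[-1,-3,0,0,0,0,0],[-1,-4,0,0,0,0,0],[-1,-4,0,0,0,0,0]]]'
python3 - <<'E'
from plan import *
plan([(*tr(-125),.0535,TY)])
E
python3 -m jog '[[[-1,-1,0,0,0,0,0],[-1,-2,0,0,0,0,0],[-1,-3,0,0,0,0,0],[-1,-4,0,0,0,0,0],[-1,-4,0,0,0,0,0]]]'
python3 - <<'E'
from plan import *
plan([(*tr(-85),.0535,TY)]);print(pose()[2]['moment'])
E
```

```text
time: 47.75
position: [0.4388, 0.0596, 0.0537]
orientation: [0.0, 0.125, 0.992, -0.0]
wrist_force: [0.4, 0.1, -0.7]
finger_gap: 0.143
gripper_force: 45.0
t 47.8 p [438.8  59.6  53.7] gap mm 13.3 F [ 0.4  0.1 -0.7]
[0.1  0.02 0.02] [ 0.  0. -0.]  -> [437.9  60.1  53.5] -14.373587072150352
time: 48.25
position: [0.4775, 0.0497, 0.0538]
orientation: [0.0, 0.125, 0.992, -0.0]
wrist_force: [0.4, -0.1, -1.6]
finger_gap: 0.149
gripper_force: 45.0
t 48.2 p [477.5  49.7  53.8] gap mm 13.8 F [ 0.4 -0.1 -1.6]
[0.09 0.02 0.03] [ 0.  0. -0.]  -> [476.6  50.2  53.5] -14.373587072150352
[-0.02011637  0.01675621  0.02555018]
```

```bash
python3 -m jog '[[[-1,-1,0.02,0,0,0,0],[-1,-2,0.02,0,0,0,0],[-1,-3,0.02,0,0,0,0],[-1,-4,0.02,0,0,0,0],[-1,-4,0.02,0,0,0,0]]]'
python3 -m jog '[[[-1,-1,0,0,0,0,0],[-1,-2,0,0,0,0,0],[-1,-3,0,0,0,0,0],[-1,-4,0,0,0,0,0],[-1,-4.2,0,0,0,0,0]]]'
python3 - <<'E'
from plan import *
plan([(*tr(11),.0535,TY)]);print(pose()[2]['moment'])
E
```

```text
time: 48.75
position: [0.5163, 0.04, 0.0538]
orientation: [0.0, 0.125, 0.992, -0.0]
wrist_force: [0.3, -0.4, -1.5]
finger_gap: 0.147
gripper_force: 45.0
time: 49.25
position: [0.5569, 0.0296, 0.0537]
orientation: [0.0, 0.125, 0.992, -0.0]
wrist_force: [-0.1, 0.4, -1.1]
finger_gap: 0.147
gripper_force: 45.0
t 49.2 p [556.9  29.6  53.7] gap mm 13.7 F [-0.1  0.4 -1.1]
[-1.32  0.    0.02] [ 0.  0. -0.]  -> [569.6  26.3  53.5] -14.373587072150352
[ 0.0267304   0.01842599 -0.03331849]
```

```bash
python3 -m jog '[[[-1,-0.3,0,0,0,0,0],[-1,-0.5,0,0,0,0,0],[-1,-0.7,0,0,0,0,0],[-1,-0.8,0,0,0,0,0],[-1,-0.9,0,0,0,0,0]]]'
python3 -m jog '[[[-1,-0.1,0,0,0,0,0],[-1,-0.1,0,0,0,0,0],[-1,-0.2,0,0,0,0,0],[-1,-0.2,0,0,0,0,0],[-1,-0.2,0,0,0,0,0]]]'
```

```text
time: 49.75
position: [0.5643, 0.0278, 0.0536]
orientation: [-0.0, 0.125, 0.992, 0.0]
wrist_force: [0.1, 0.0, -1.6]
finger_gap: 0.147
gripper_force: 45.0
time: 50.25
position: [0.5662, 0.0273, 0.0535]
orientation: [-0.0, 0.125, 0.992, 0.0]
wrist_force: [0.0, 0.3, -0.7]
finger_gap: 0.143
gripper_force: 45.0
```

```bash
python3 -m jog '[[[-1,-0.1,0,0,0,0,0],[-1,-0.1,0,0,0,0,0],[-1,-0.2,0,0,0,0,0],[-1,-0.2,0,0,0,0,0],[-1,-0.2,0,0,0,0,0]]]'
```

```text
time: 50.75
position: [0.5682, 0.0267, 0.0536]
orientation: [-0.0, 0.125, 0.992, -0.0]
wrist_force: [0.3, -0.6, -1.0]
finger_gap: 0.145
gripper_force: 45.0
```

```bash
python3 -m jog '[[[-1,-0.1,0,0,0,0,0],[-1,-0.1,0,0,0,0,0],[-1,-0.2,0,0,0,0,0],[-1,-0.2,0,0,0,0,0],[-1,-0.2,0,0,0,0,0]]]'
```

```text
time: 51.25
position: [0.5701, 0.0263, 0.0536]
orientation: [0.0, 0.125, 0.992, 0.0]
wrist_force: [-0.2, -0.2, -0.7]
finger_gap: 0.145
gripper_force: 45.0
```

```bash
python3 -m jog '[[[-1,-0.1,0,0,0,0,0],[-1,-0.1,0,0,0,0,0],[-1,-0.2,0,0,0,0,0],[-1,-0.2,0,0,0,0,0],[-1,-0.2,0,0,0,0,0]]]'
```

```text
time: 51.75
position: [0.5714, 0.0259, 0.0533]
orientation: [-0.001, 0.125, 0.992, 0.0]
wrist_force: [-5.2, 2.3, 0.7]
finger_gap: 0.145
gripper_force: 45.0
```

Contact with the far wall (5 N along the gap), and no side contact over the whole sweep. I back off 2 mm, lift straight up and return to the stand.

```bash
python3 -m jog '[[[-1,0.3,0,0,0,0,0],[-1,0.3,0,-1,0,0,0],[-1,0.3,0,-3,0,0,0],[-1,0.3,0,-6,0,0,0],[-1,0.3,0,-9,0,0,0]]]'
python3 - <<'E'
from plan import *
plan([(.5369,.3325,.14,-.5)])
E
```

```text
time: 52.25
position: [0.5693, 0.0264, 0.1452]
orientation: [0.0, 0.125, 0.992, -0.0]
wrist_force: [-0.3, -1.0, -1.8]
finger_gap: 0.148
gripper_force: 45.0
t 52.2 p [569.3  26.4 145.2] gap mm 13.7 F [-0.3 -1.  -1.8]
[10.74 28.85  0.51] [ -0.    0.  -13.9]  -> [536.9 332.5 140. ] -0.5
```

```bash
python3 -m jog '[[[-1,1.2,3,0,0,0,-2],[-1,2.4,6,0,0,0,-4],[-1,3.6,9,0,0,0,-6],[-1,4.8,12,0,0,0,-8],[-1,6,15,0,0,0,-10]]]'
python3 - <<'E'
from plan import *
plan([(.5369,.3325,.14,-.5)])
E
```

```text
time: 52.75
position: [0.5487, 0.188, 0.1448]
orientation: [0.001, 0.037, 0.999, 0.0]
wrist_force: [1.1, -0.7, -1.3]
finger_gap: 0.143
gripper_force: 45.0
t 52.8 p [548.7 188.  144.8] gap mm 13.3 F [ 1.1 -0.7 -1.3]
[ 2.26 14.32  0.49] [ 0.   0.1 -3.8]  -> [536.9 332.5 140. ] -0.5
```

```bash
python3 -m jog '[[[-1,0.6,3.5,0,0,0,-2],[-1,1.2,7,0,0,0,-3.8],[-1,1.8,10.5,0,0,0,-3.8],[-1,2.2,13,0,0,0,-3.8],[-1,2.26,14.3,0.5,0,0,-3.8]]]'
python3 -m jog '[[[-1,0,0,0,0,0,0],[-1,0,0,1,0,0,0],[-1,0,0,2,0,0,0],[-1,0,0,2.5,0,0,0],[-1,0,0,2.5,0,0,0]]]'
python3 -m jog '[[[-1,0,0,0,0,0,0],[-1,0,0,0,0,0,0],[-1,0,0,0,0,0,0],[-1,0,0,0,0,0,0],[-1,0,0,0,0,0,0]]]'
python3 - <<'E'
from plan import *
plan([(.5369,.3325,.09,-.5)])
E
```

```text
time: 53.25
position: [0.537, 0.3337, 0.1403]
orientation: [0.001, 0.004, 1.0, 0.001]
wrist_force: [-0.3, 0.4, -1.7]
finger_gap: 0.144
gripper_force: 45.0
time: 53.75
position: [0.5358, 0.3296, 0.1117]
orientation: [-0.001, 0.006, 1.0, -0.001]
wrist_force: [0.2, 0.1, -1.1]
finger_gap: 0.146
gripper_force: 45.0
time: 54.25
position: [0.5367, 0.3311, 0.1138]
orientation: [0.0, 0.005, 1.0, 0.0]
wrist_force: [-0.4, -0.2, -1.3]
finger_gap: 0.145
gripper_force: 45.0
t 54.2 p [536.7 331.1 113.8] gap mm 13.5 F [-0.4 -0.2 -1.3]
[-0.02  0.14  2.38] [ 0.   0.  -0.1]  -> [536.9 332.5  90. ] -0.5
```

```bash
python3 -m jog '[[[-1,0,0.14,0,0,0,0],[-1,0,0.14,1,0,0,0],[-1,0,0.14,2,0,0,0],[-1,0,0.14,2,0,0,0],[-1,0,0.14,2,0,0,0]]]'
python3 -m jog '[[[-1,0,0,0,0,0,0],[-1,0,0,0,0,0,0],[-1,0,0,0,0,0,0],[-1,0,0,0,0,0,0],[-1,0,0,0,0,0,0]]]'
python3 - <<'E'
from plan import *
plan([(.5369,.3325,.0535,-.5)])
E
```

```text
time: 54.75
position: [0.5359, 0.332, 0.0924]
orientation: [-0.001, 0.005, 1.0, -0.0]
wrist_force: [-0.5, -0.2, -0.6]
finger_gap: 0.149
gripper_force: 45.0
time: 55.25
position: [0.5367, 0.3325, 0.0937]
orientation: [0.0, 0.005, 1.0, 0.0]
wrist_force: [1.2, -0.2, -0.9]
finger_gap: 0.148
gripper_force: 45.0
t 55.2 p [536.7 332.5  93.7] gap mm 13.8 F [ 1.2 -0.2 -0.9]
[-0.02  0.    4.02] [ 0.   0.  -0.1]  -> [536.9 332.5  53.5] -0.5
```

```bash
python3 -m jog '[[[-1,0,0,0.5,0,0,0],[-1,0,0,1,0,0,0],[-1,0,0,1.5,0,0,0],[-1,0,0,2,0,0,0],[-1,0,0,2,0,0,0]]]'
```

```text
time: 55.75
position: [0.5358, 0.332, 0.0721]
orientation: [-0.001, 0.005, 1.0, -0.001]
wrist_force: [-0.3, 0.1, -2.0]
finger_gap: 0.146
gripper_force: 45.0
```

```bash
python3 -m jog '[[[-1,0,0,0.5,0,0,0],[-1,0,0,1,0,0,0],[-1,0,0,1.5,0,0,0],[-1,0,0,2,0,0,0],[-1,0,0,2.05,0,0,0]]]'
python3 -m jog '[[[-1,0,0,0,0,0,0],[-1,0,0,0,0,0,0],[-1,0,0,0,0,0,0],[-1,0,0,0,0,0,0],[-1,0,0,0,0,0,0]]]' 20
```

```text
time: 56.25
position: [0.5366, 0.3325, 0.0529]
orientation: [-0.0, 0.005, 1.0, 0.0]
wrist_force: [-1.4, -0.4, 3.8]
finger_gap: 0.147
gripper_force: 45.0
time: 56.75
position: [0.5366, 0.3323, 0.0529]
orientation: [-0.0, 0.005, 1.0, -0.0]
wrist_force: [0.1, -0.4, -1.4]
finger_gap: 0.149
gripper_force: 20.0
```

```bash
python3 -m jog '[[[-1,0,0,0.05,0,0,0],[-1,0,0,0.1,0,0,0],[-1,0,0,0.1,0,0,0],[-1,0,0,0.1,0,0,0],[-1,0,0,0.1,0,0,0]]]'
python3 -m jog '[[[-0.4,0,0,0,0,0,0],[-0.4,0,0,0,0,0,0],[-0.4,0,0,0,0,0,0],[-0.4,0,0,0,0,0,0],[-0.4,0,0,-1,0,0,0]]]'
python3 -m jog '[[[-0.4,0,0,-2,0,0,0],[-0.4,0,0,-5,0,0,0],[-0.4,0,0,-8,0,0,0],[-0.4,0,0,-9,0,0,0],[-0.4,0,0,-9,0,0,0]]]'
python3 -m jog '[[[-0.4,2,-2,0,0,0,0],[-0.4,5,-4,0,0,0,0],[-0.4,9,-6,0,0,0,0],[-0.4,13,-6,0,0,0,0],[-0.4,15,-6,0,0,0,0]]]'
python3 -m jog '[[[-0.4,3,-2,0,0,0,0],[-0.4,5,-5,0,0,0,0],[-0.4,5,-8,0,0,0,0],[-0.4,5,-10,0,0,0,0],[-0.4,5,-10,0,0,0,0]]]'
python3 - <<'E'
from plan import *; from station import *; import cv2
im=grab_frame("top");cv2.imwrite('pics/top7.png',im)
a=cv2.resize(im[150:260,170:470],None,fx=2.66,fy=2.66,interpolation=cv2.INTER_CUBIC)
u=im[178:242,172:222];b=cv2.resize((255*(u/255.)**.5).astype(np.uint8),None,fx=4.5,fy=4.5,interpolation=cv2.INTER_CUBIC)
s=grab_frame("scene");c=cv2.resize(s[235:355,230:400],None,fx=2.4,fy=2.4,interpolation=cv2.INTER_CUBIC)
g=np.zeros((a.shape[0]+290,a.shape[1],3),np.uint8);g[:a.shape[0]]=a;g[a.shape[0]:a.shape[0]+288,:225]=b;g[a.shape[0]:a.shape[0]+288,240:240+c.shape[1]]=c
cv2.imwrite('pics/z.png',g);plan([])
E
```

```text
time: 57.25
position: [0.5367, 0.3326, 0.0529]
orientation: [0.0, 0.005, 1.0, 0.0]
wrist_force: [-3.4, -1.3, 5.2]
finger_gap: 0.149
gripper_force: 20.0
time: 57.75
position: [0.5354, 0.3318, 0.0605]
orientation: [-0.001, 0.005, 1.0, -0.001]
wrist_force: [-0.1, -0.1, -0.9]
finger_gap: 0.299
gripper_force: 0.0
time: 58.25
position: [0.538, 0.3331, 0.1547]
orientation: [0.002, 0.005, 1.0, 0.001]
wrist_force: [-0.1, -0.2, -1.1]
finger_gap: 0.298
gripper_force: 0.0
time: 58.75
position: [0.3825, 0.2727, 0.1494]
orientation: [-0.002, 0.005, 1.0, -0.001]
wrist_force: [0.3, -0.1, 0.8]
finger_gap: 0.302
gripper_force: 0.0
time: 59.25
position: [0.3341, 0.1725, 0.1503]
orientation: [-0.001, 0.006, 1.0, -0.001]
wrist_force: [-0.6, 0.6, 0.1]
finger_gap: 0.301
gripper_force: 0.0
t 59.4 p [334.6 174.3 150.9] gap mm 27.7 F [-0.  -0.2  0.1]
```

View pics/z.png

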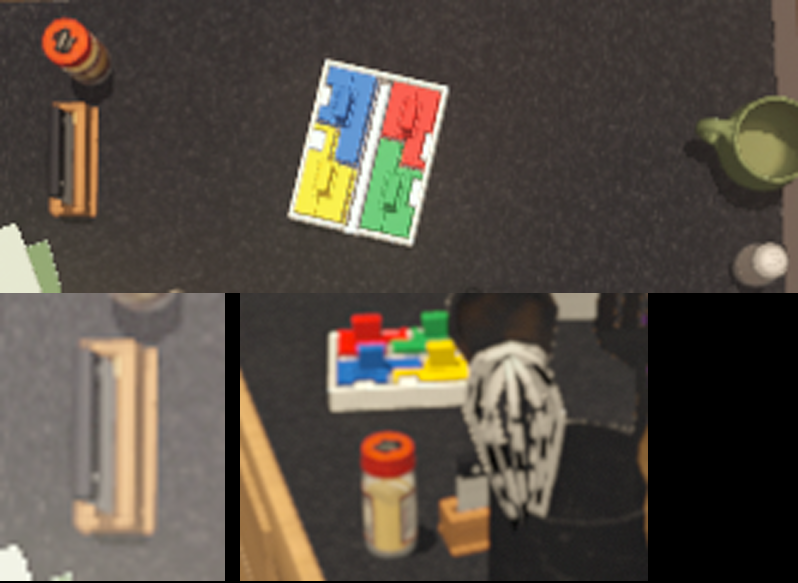

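The final view shows all four tubs level and home in the tray, the scraper upright in its stand at crop (75,160), and the jar, mug and shaker untouched. The gripper is free in the air. Handing in.

```bash
python3 -c "
from station import *
print(close_job())"
```

```text
the job is handed in; nothing more can be done
None
```

All four tubs are home in the tray; the scraper slid along the whole middle gap to the far wall without touching its sides, is back in its stand, and the job is handed in (about 60 s used; no verdict was returned).

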